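Pin the slide gate open and hang the catch cups

ROBOT

A 6-joint arm with a two-finger parallel gripper is mounted at the origin on a cart in front of the work surface, level with it; the furniture and walls round the work are solid. World frame = base frame: x ahead of the robot, y to its left, z up, the work surface at z = 0. Lengths are in m, angles in rad, forces in N, time in s.
With the tool pointing down it reaches from about 0.375 to 0.825 m from the base axis. Payload 5.5 kg.
Tool frame: the origin (TCP) lies on the centre line of the jaws, within the pads' length; the fingertips stand 17 mm ahead of it and the grasp point (between the pads) lies 2 mm behind it; z points along the fingers, y is the line along which they close (so a half turn about z gives the same grasp; the last joint's range is limited). The gripper opens to 85 mm and grips with 20 to 120 N. Pads are 22 mm wide; open, the fingers measure 114 mm over their backs; the gripper's body (76 mm by 85 mm) begins 54 mm behind the grasp point. The pads swing forward as they close: fully open they stand 13 mm farther back than shut.
Start: joints at [-1.338, 0.314, -0.047, 1.21, 0, 1.571], TCP at [0.138, -0.584, 0.221] pointing down, gripper open.
Joint ranges: [-2.67, 2.67], [-0.69, 1.73], [-1.03, 1.25], [-2.08, 2.16], [-1.42, 1.45], [-3.14, 3.14]. Speed limits (rad/s): [2.39, 2.39, 3.01, 3.14, 3.14, 3.14].

INTERFACE

Orientations are given as a unit quaternion [x, y, z, w].
In Python, from station import ctrl gives the robot as it stands.
- The arm moves only by the shell command python3 -m creep 'ROWS' [FORCE]. ROWS is JSON, a list of rows, each a list of 3 entries, a list of its own where there are three numbers: the finger opening in m, from 0 to 0.0854, then the shift along the tool's x, y, z in m, then the turn about the tool's z in degrees. In form: [[hand, [x, y, z], turn], ...]. A call has 1 to 20 rows; each row shifts and turns the commanded pose from where the row before left it, along the tool's axes as they then stand; what a row does not reach is not made up. A row lasts 1/12 s, in which the tool goes at most 41.7 mm and 7.16 degrees, less where a joint would pass 70% of its speed; a pose out of reach is approached as far as the arm can. A call with a gripper value outside its range is refused whole. The fingers move at their own pace and stop on an object; FORCE is the grip in N (left out, the last holds). Time passes only in rows, so rows that do not move let the fingers close. It gives the time, the measured TCP pose, the force, the opening and the grip force at its end, in the units of the state.
- ctrl.get_obs(): the state, without advancing time (a new reading comes with each control period).
- ctrl.grab_frame(name): name is "scene" or "top" or "wrist"; returns the picture (480x640x3 uint8, red, green, blue); there is no depth.
- ctrl.calibration(name): a dict with "camera_matrix" (3x3 intrinsics, pixels), "camera_from_world" (4x4, takes a point from world to camera coordinates); the wrist camera has in their place "hand_eye" (4x4, takes a point from camera to tool coordinates, whose origin is the TCP and whose axes are the flange's). Camera axes: x right, y down, z forward; pixel columns grow to the right and rows downward; lengths in m; the calibration is good to about 2 mm. A picture is of the moment at which its call begins: read the wrist's pose just before it. calibration takes no time and is no camera call.
- ctrl.hand_in(): hands the job in; it is judged then, once.
The state is a dict: "time": time; "q": joint angles; "joint_velocities": joint speeds; "joint_torque": joint torques, N m; "ee_pos": TCP position; "eef_rot": TCP orientation; "ft_force": force on the tool from outside, world axes, zero at the start; "torque": the same for the moment, N m; "opening": finger opening in m; "grip_force": force on a finger pad.
Only numpy, scipy, OpenCV 4.12 (cv2) and the standard library are available. Lean on these libraries where they do the work, as an engineer would, in place of code of your own. Each camera call takes 0.05 s, during which the arm holds its last target. There are 200 camera calls.

TASK

Get the slide gate ready for a catch test: pull the gate out by its red handle until the hole in its tongue lines up with the hole in the yellow lug, then push the linch pin fully home through both holes from the lug's outer side, and then flip its sprung ring over so that it closes over the pin's far end. Also hang every catch cup that stands on the bench on the rack by its handle, one cup to a hook. Leave the other things on the bench where they are.

Things in the scene. Friction and masses are not known exactly. Their poses are not given: they have to be found in the camera images.
- gate_unit: fixed blue slide-gate frame 116 (x) x 130 (y) mm, rails 45 mm high; origin: centre of its underside; front (where the gate pulls out) to its -x. Yellow lug on the +y rail at x 0: 28 mm wide in x, y 50 to 58 mm, top at 100 mm, with a 15 mm hole along y, axis at z 80 mm. A rest 12 mm wide in x sticks 25 mm out of the lug's outer face, its top 13 mm below that axis, to carry the pin's head
- pin_hole (a point): centre of the outer mouth of the hole in the yellow lug (unit frame 0, 58, 80 mm); axes parallel to the gate unit's; the pin goes in here along the unit's -y, through the lug and then the tongue (8 mm lug, 3 mm gap, 8 mm tongue).
- gate (a joint): steel gate's opening along the unit's -x, m: 0 shut, 0.075 fully out. Slides stiffly (6 N, plus 15 N per m/s) and stays where it is left. Its tongue, a plate 28 mm wide, 8 mm thick, top 100 mm above the bench, stands 3 mm inside the lug and has a 15 mm hole like the lug's; at 0.040 the two holes are exactly in line
- gate_handle (a point): centre of the red grip bar on the gate's handle, 80 mm above the bench; the bar is 12 mm thick (unit x), 44 mm long (unit y), 66 to 96 mm above the bench; take it from above across the 12 mm. Moves with the gate: it lies at unit x = -20 mm - opening, y = -20 mm
- linch_pin: linch pin, 80 g, lying on its head: dark head block 20 mm wide (y), 20 mm high (z), x -17 to +13 mm; brass shaft 10 mm thick along the pin's +x from x 13 mm to a tapered tip at x 47 mm, axis 10 mm above the underside. Origin: on the head's underside, 13 mm behind the shoulder. Grip the head across its 20 mm at about x +3 mm, clear of the ring's legs at the rear
- pin_shoulder (a point): where the shaft meets the head, on the shaft's axis (pin frame 13, 0, 10 mm). When the pin is fully home it touches the lug's outer face, at the hole's mouth.
- pin_tip (a point): the end of the tapered tip, on the axis (pin frame 47, 0, 10 mm).
- ring (a joint): angle of the pin's sprung ring, rad: a loop of 5 mm wire, 46 mm between legs, 70 mm long, hinged at the rear of the head (pin frame x -13, z 10 mm) about the pin's y. 0: open, leaning back 55 degrees above level; 0.61 straight up; 2.18 closed, round the shaft, its end past the tip. Sprung over centre: flips by itself either way from 1.09. Push its end from behind, over the head, with about 1 N
- cup_rack: fixed plywood rack, an upright board 252 mm long (y), 200 mm high, on a foot 10 mm high that reaches 30 mm in front; origin under the middle of the board's front face, z up, front to its own -x, with three steel hooks on the front, 85 mm apart.
- hook_1 (a point): hook at the rack's -y end: lowest point on top of its 8 mm wire, 162 mm above the bench, 40 mm in front of the board. The hook runs out to the rack's -x; its upturned tip rises to 184 mm, 20 mm further out. Bring the cup from the front, the hook passing under the handle's bar (bar along the rack's y) and over the cup's rim, then lower it
- hook_2 (a point): the same for the middle hook.
- hook_3 (a point): the same for the hook at the rack's +y end.
- cup_1: open aluminium cup, 56 mm across, 42 mm high, 110 g, upright on the bench, with a fixed arched handle: two legs (14 mm along x, 4 mm thick), outer faces 47 mm apart along the cup's y, up to 84 mm above the underside, joined by a 6 mm round bar peaking at 96 mm. Pinch the legs from outside above the rim; the space under the bar stays free. Origin: centre of underside. May be absent (1 to 3 cups)
- cup_2: the same as cup_1; may be absent
- cup_3: the same as cup_1; may be absent
- cup_1_eye (a point): the underside of the peak of cup_1's handle bar, which rests on the hook when hung (cup frame 0, 0, 90 mm)
- cup_2_eye (a point): the underside of the peak of cup_2's handle bar, which rests on the hook when hung (cup frame 0, 0, 90 mm)
- cup_3_eye (a point): the underside of the peak of cup_3's handle bar, which rests on the hook when hung (cup frame 0, 0, 90 mm)
- spanner: combination spanner lying on the right of the bench, 32 x 162 x 6 mm; to be left alone; origin at the underside's centre
- yellow_driver: yellow screwdriver on the left of the bench, 183 mm long along its y; to be left alone
- tape: yellow tape roll, 63 mm across, 19 mm high; to be left alone
- gauge: grey steel gauge block, 30 x 45 x 40 mm; to be left alone
- black_marker: black marker lying near the clamp, 129 mm long along its y; to be left alone
Not all that is in view belongs to the job. Leave any green or orange look-alike of the cup_1 alone.

How it is judged:
On the way, in this order (a step that is already met when the one before it is completed fails the run):
1. the gate is pulled out until the tongue's hole lines up with the lug's hole (36 to 44 mm) (value of joint gate between 0.036 and 0.044 m), for 0.3 s.
2. the linch pin is pushed home through lug and tongue (shoulder within 7 mm of the lug's face), the gate still in line, the ring still open (value of joint gate between 0.0345 and 0.0455 m and y of pin_shoulder in the frame of pin_hole between -0.004 and 0.007 m and distance between pin_shoulder and pin_hole below 0.011 m and angle between the x axis of linch_pin and the y axis of gate_unit, either way round below 0.25 rad and value of joint ring below 0.8 rad), for 0.3 s.
3. the ring is flipped over the pin's far end (2.05 rad or more) (value of joint gate between 0.0345 and 0.0455 m and y of pin_shoulder in the frame of pin_hole between -0.004 and 0.007 m and distance between pin_shoulder and pin_hole below 0.011 m and angle between the x axis of linch_pin and the y axis of gate_unit, either way round below 0.25 rad and value of joint ring above 2.05 rad), for 0.3 s.
At the end, for the whole second after the job is handed in: Gate 34.5-45.5 mm out; pin through lug and tongue, shoulder within 7 mm of the lug's face (11 mm in all), axis within 0.25 rad; ring at 2.05 rad or more; each cup present at rest on its own hook, handle peak within 16 mm of the hook's low point, underside 20 mm up or more, tilt under 0.3 rad (all of step 3 and (distance between cup_1_eye and hook_1 below 0.016 m or distance between cup_1_eye and hook_2 below 0.016 m or distance between cup_1_eye and hook_3 below 0.016 m) and height (world z) of each of cup_1, cup_2, cup_3 above 0.02 m and angle between each of cup_1, cup_2, cup_3's own z axis and vertical below 0.3 rad and linear speed of each of cup_1, cup_2, cup_3 below 0.08 m/s and (distance between cup_2_eye and hook_1 below 0.016 m or distance between cup_2_eye and hook_2 below 0.016 m or distance between cup_2_eye and hook_3 below 0.016 m) and (distance between cup_3_eye and hook_1 below 0.016 m or distance between cup_3_eye and hook_2 below 0.016 m or distance between cup_3_eye and hook_3 below 0.016 m) and horizontal distance between cup_1 and cup_2 above 0.05 m and horizontal distance between each of cup_1, cup_2 and cup_3 above 0.05 m); the robot touches nothing.
It fails at once if another thing on the bench (spanner, screwdriver, tape, gauge block, marker) is knocked more than 30 mm aside (distance of any of spanner, yellow_driver, tape, gauge, black_marker from where it was at the start of the episode above 0.03 m).
Of cup_1, cup_2, cup_3 only 1 to 3 are there at a start; the rules pass over those that are not, and their reading is None.
At some moment in a run one of cup_1, cup_2, cup_3 may be knocked a few centimetres aside while the robot is not near it.
It also fails if it takes over 210 s, if anything falls off the work surface, if the arm or the gripper's body presses on something with over 40 N, if the wrist force passes 120 N, or if a joint passes its speed limit or range.

## Working session

There is one attempt and no reset: what is moved stays moved. The work goes in short steps, Python scripts to look and compute and a shell command to move; the robot and the scene stay as the last step left them, time stands still between calls to the robot, and variables do not carry over. Pictures are saved under pics/ and viewed, at most 14 in all, crops included, and the job is handed in when it is done.

```bash
mkdir -p pics; ls
python3 - <<'E'
from station import ctrl
import cv2
o=ctrl.get_obs();print({k:o[k] for k in('time','ee_pos','eef_rot','ft_force','opening')})
for n in('scene','top'):
    cv2.imwrite(f'pics/{n}0.png',ctrl.grab_frame(n)[:,:,::-1])
    c=ctrl.calibration(n);print(c)
print(ctrl.calibration('wrist'))
E
```

```text
pics
{'time': 0.0, 'ee_pos': array([ 0.13828181, -0.58324353,  0.22043606]), 'eef_rot': array([ 9.93233657e-01,  1.16130034e-01, -8.91754556e-05, -8.42485885e-04]), 'ft_force': array([0.49056207, 0.32905499, 0.21042563]), 'opening': 0.08560360187114141}
{'camera_matrix': array([[569.54561765,   0.        , 320.30164926],
       [  0.        , 569.54561765, 238.8249095 ],
       [  0.        ,   0.        ,   1.        ]]), 'camera_from_world': array([[ 0.83374882, -0.55211722, -0.00542946, -0.33844387],
       [-0.27322392, -0.40400879, -0.87299805,  0.34425109],
       [ 0.47980371,  0.72934455, -0.48769348,  1.56416912],
       [ 0.        ,  0.        ,  0.        ,  1.        ]])}
{'camera_matrix': array([[527.21672517,   0.        , 319.61872867],
       [  0.        , 527.21672517, 238.86409409],
       [  0.        ,   0.        ,   1.        ]]), 'camera_from_world': array([[-0.01885534, -0.99979768, -0.00700493,  0.22096963],
       [-0.99767468,  0.01927333, -0.06537416,  0.56162527],
       [ 0.06549595,  0.00575599, -0.99783623,  1.45220555],
       [ 0.        ,  0.        ,  0.        ,  1.        ]])}
{'camera_matrix': array([[347.38378554,   0.        , 319.58139109],
       [  0.        , 347.38378554, 239.8895305 ],
       [  0.        ,   0.        ,   1.        ]]), 'hand_eye': array([[ 8.85246219e-04, -9.59324062e-01, -2.82305793e-01,
         7.04850726e-02],
       [ 9.99999559e-01,  9.37797526e-04, -5.10294274e-05,
         6.62146667e-04],
       [ 3.13699431e-04, -2.82305623e-01,  9.59324469e-01,
        -1.52480152e-01],
       [ 0.00000000e+00,  0.00000000e+00,  0.00000000e+00,
         1.00000000e+00]])}
```

View pics/top0.png

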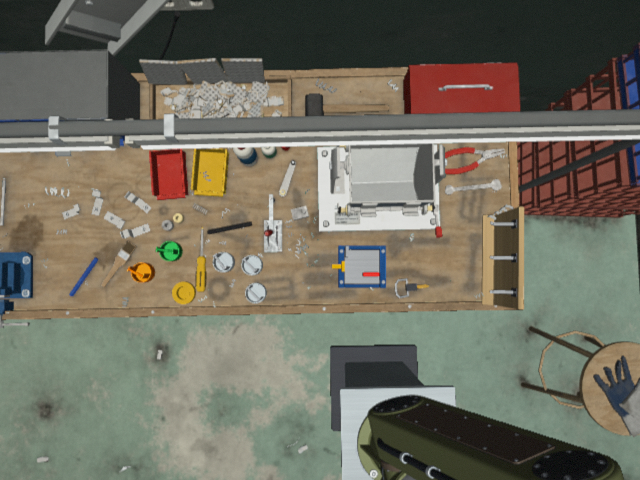

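View pics/scene0.png

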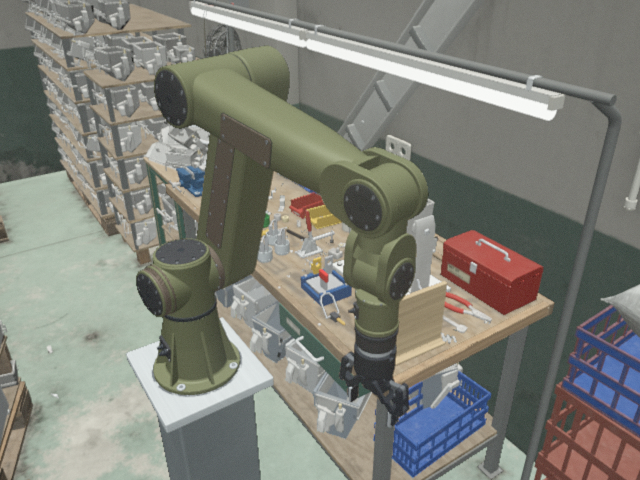

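Run:
```python
import cv2
a=cv2.imread('pics/top0.png')
c=cv2.resize(a[215:315,325:525],None,fx=4,fy=4,interpolation=cv2.INTER_CUBIC)
d=cv2.resize(a[235:311,125:277],None,fx=5.26,fy=5.26,interpolation=cv2.INTER_CUBIC)
cv2.imwrite('pics/c1.png',c[:, :800]);cv2.imwrite('pics/c2.png',d[:600,:800])
```

```text
(no output)
```

View pics/c1.png

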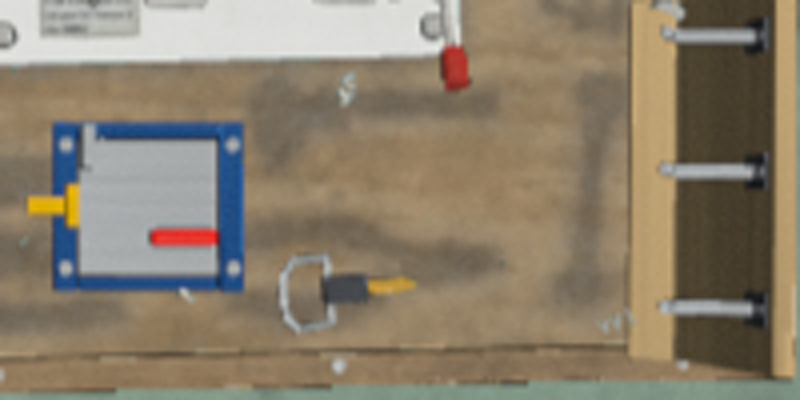

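View pics/c2.png

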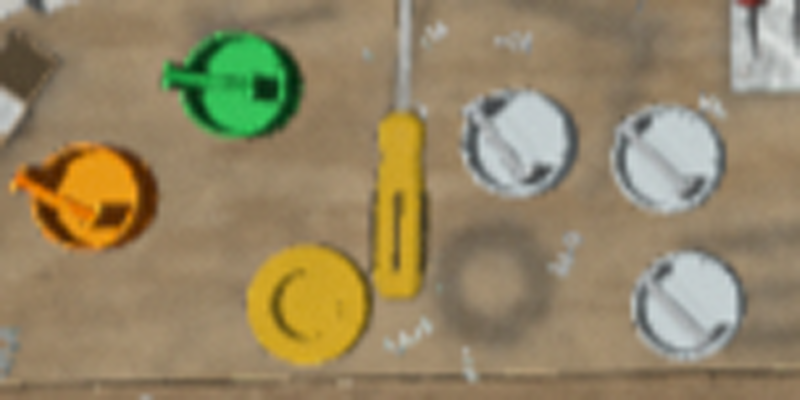

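```bash
cat > h.py <<'E'
import numpy as np,cv2,math
from scipy.spatial.transform import Rotation as R
from station import ctrl
def cam(n,o=None):
    c=ctrl.calibration(n);K=c['camera_matrix']
    if n!='wrist': return K,np.linalg.inv(c['camera_from_world'])
    T=np.eye(4);T[:3,:3]=R.from_quat(o['eef_rot']).as_matrix();T[:3,3]=o['ee_pos'];return K,T@c['hand_eye']
def ray(KT,u,v,z):
    K,T=KT;d=T[:3,:3]@np.linalg.solve(K,[u,v,1]);p=T[:3,3];return p+d*(z-p[2])/d[2]
def proj(KT,P):
    K,T=KT;p=np.linalg.inv(T)@[*P,1];q=K@p[:3];return q[:2]/q[2]
def yaw(o):
    m=R.from_quat(o['eef_rot']).as_matrix();return math.degrees(math.atan2(m[1,0],m[0,0]))
def go(p,yw=None):
    "shift in tool axes to p, turn about tool z to bring tool x to world yaw yw; shift is in the present axes"
    o=ctrl.get_obs();m=R.from_quat(o['eef_rot']).as_matrix()
    t=0 if yw is None else -((yw-yaw(o)+180)%360-180)
    print('t',round(o['time'],1),'yaw',round(yaw(o),1),'shift mm',(m.T@(np.array(p)-o['ee_pos'])*1000).round(1),'turn',round(t,1))
def snap(n,f):
    o=ctrl.get_obs();im=ctrl.grab_frame(n)[:,:,::-1].copy();cv2.imwrite(f'pics/{f}.png',im)
    np.save(f'pics/{f}.npy',np.r_[o['ee_pos'],o['eef_rot']]);return im
def kt(f):
    a=np.load(f'pics/{f}.npy');return cam('wrist',{'ee_pos':a[:3],'eef_rot':a[3:]})
E
python3 - <<'E'
from h import *
k=cam('top')
def c1(n,u,v,z): print(n,ray(k,325+u/4-.4,215+v/4-.4,z).round(4))
for p in((52,122),(243,122),(243,290),(52,290)): c1('frame',*p,.045)
c1('lug',65,205,.1);c1('handle',183,237,.096);c1('head',346,290,.02);c1('tip',415,285,.01)
for v in(35,171,307): c1('hooktip',668,v,.184)
for v in(35,171,307): c1('hookbase',752,v,.165)
c1('boardtop',776,200,.2)
for v,u in((360,630),(0,630)):c1('foot',u,v,.01)
def c2(n,u,v,z): print(n,ray(k,125+u/5.26-.4,235+v/5.26-.4,z).round(4))
c2('A',518,142,.042);c2('B',668,158,.042);c2('C',688,304,.042)
for n,a,b in(('A',(480,115),(530,175)),('B',(632,128),(695,188)),('C',(655,275),(718,335))):
    c2(n+' bar',*a,.09);c2(n+' bar',*b,.09)
o=ctrl.get_obs();print(o['q'],yaw(o))
go([.42,-.12,.22],0)
E
```

```text
frame [0.546  0.1611 0.045 ]
frame [0.5435 0.0305 0.045 ]
frame [0.429  0.0336 0.045 ]
frame [0.4314 0.1636 0.045 ]
lug [0.4883 0.1553 0.1   ]
handle [0.4659 0.078  0.096 ]
head [ 0.427  -0.0406  0.02  ]
tip [ 0.4292 -0.0903  0.01  ]
hooktip [ 0.5852 -0.2173  0.184 ]
hooktip [ 0.501  -0.2139  0.184 ]
hooktip [ 0.4176 -0.2106  0.184 ]
hookbase [ 0.5859 -0.276   0.165 ]
hookbase [ 0.5005 -0.2724  0.165 ]
hookbase [ 0.4159 -0.2688  0.165 ]
boardtop [ 0.4818 -0.2737  0.2   ]
foot [ 0.3745 -0.2378  0.01  ]
foot [ 0.6259 -0.2476  0.01  ]
A [0.5069 0.476  0.042 ]
B [0.4971 0.3978 0.042 ]
C [0.4211 0.3882 0.042 ]
A bar [0.5196 0.486  0.09  ]
A bar [0.4889 0.461  0.09  ]
B bar [0.5116 0.4093 0.09  ]
B bar [0.4808 0.3779 0.09  ]
C bar [0.4375 0.3985 0.09  ]
C bar [0.407  0.3671 0.09  ]
[-1.33796705e+00  3.14144581e-01 -4.79833542e-02  1.21020902e+00
  2.67224007e-05  1.57079615e+00] 13.34014272566273
t 0.1 yaw 13.3 shift mm [ 381.  -385.8    1.1] turn 13.3
```

```bash
python3 -m creep '[[0.085,[0.0233,-0.0285,-0.008],0],[0.085,[0.0233,-0.0285,-0.008],0],[0.085,[0.0233,-0.0285,-0.008],0],[0.085,[0.0233,-0.0285,-0.008],0],[0.085,[0.0233,-0.0285,-0.008],0],[0.085,[0.0233,-0.0285,0],0],[0.085,[0.0233,-0.0285,0],0],[0.085,[0.0233,-0.0285,0],0],[0.085,[0.0233,-0.0285,0],0],[0.085,[0.0233,-0.0285,0],0],[0.085,[0.0233,-0.0285,0],0],[0.085,[0.0233,-0.0285,0],0],[0.085,[0.0233,-0.0285,0],0],[0.085,[0.0233,-0.0285,0],0],[0.085,[0.0233,-0.0285,0],0],[0.085,[0.0233,-0.0285,0],0],[0.085,[0.0233,-0.0285,0],0],[0.085,[0.0233,-0.0285,0],0],[0.085,[0.0233,-0.0285,0],0],[0.085,[0.0233,-0.0285,0],0]]' 
python3 -m creep '[[0.085,[0,0,0.003],-6.9],[0.085,[0,0,0.003],-6.9],[0.085,[0,0,0.003],-6.9],[0.085,[0,0,0.003],-6.9],[0.085,[0,0,0.003],-6.9],[0.085,[0,0,0.003],-6.9],[0.085,[0,0,0.003],-6.9],[0.085,[0,0,0.003],-6.9],[0.085,[0,0,0.003],-6.9],[0.085,[0,0,0.003],-6.9],[0.085,[0,0,0.003],-6.9],[0.085,[0,0,0.003],0],[0.085,[0,0,0],0],[0.085,[0,0,0],0]]'
python3 - <<'E'
from h import *
go([.46,.08,.22],89)
snap('wrist','w1');print(ctrl.get_obs()['q'])
E
```

```text
time: 1.77
ee_pos: [0.4605, 0.0802, 0.2611]
eef_rot: [0.993, 0.116, -0.0, 0.0]
ft_force: [0.5, -0.5, 0.7]
opening: 0.0853
grip_force: 0.0
time: 2.93
ee_pos: [0.4601, 0.0783, 0.225]
eef_rot: [0.713, 0.701, -0.0, -0.0]
ft_force: [-0.1, 0.1, -1.1]
opening: 0.085
grip_force: 0.0
t 2.9 yaw 89.1 shift mm [ 1.7 -0.1  5. ] turn 0.1
[ 1.68490133e-01  6.18849508e-02 -3.45570598e-01  1.16363791e+00
  2.25484804e-05  1.75496420e+00]
```

View pics/w1.png

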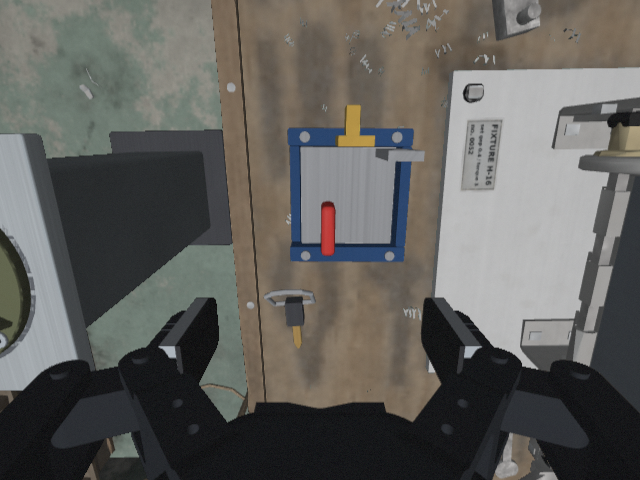

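Run:
```python
import cv2
a=cv2.imread('pics/w1.png')
cv2.imwrite('pics/c3.png',cv2.resize(a[95:355,255:425],None,fx=3.05,fy=3.05,interpolation=cv2.INTER_CUBIC)[:600]);
b=cv2.imread('pics/w1.png')
cv2.imwrite('pics/c3.png',cv2.hconcat([cv2.resize(a[95:270,280:430],None,fx=3.4,fy=3.4,interpolation=cv2.INTER_CUBIC),cv2.copyMakeBorder(cv2.resize(a[280:355,255:325],None,fx=4,fy=4,interpolation=cv2.INTER_CUBIC),0,595-300,0,0,cv2.BORDER_CONSTANT)]))
```

```text
(no output)
```

View pics/c3.png

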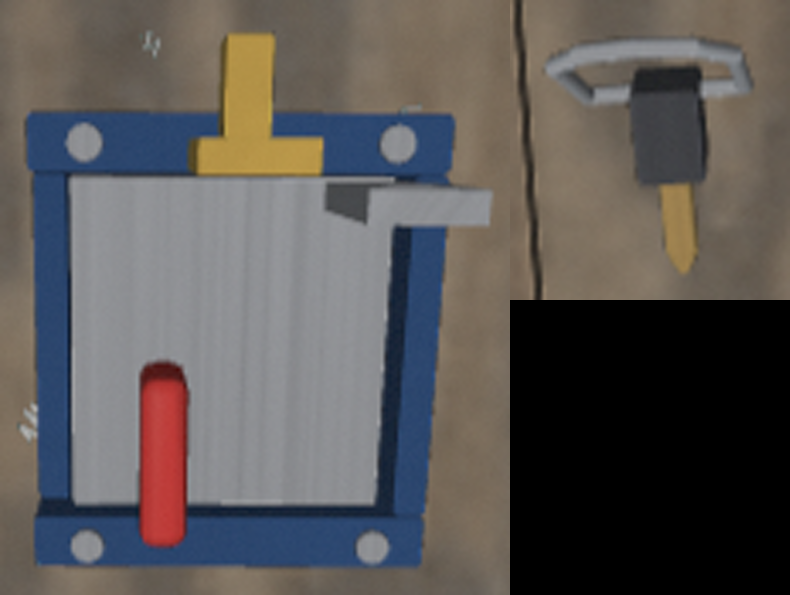

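Run:
```python
from h import *
k=kt('w1')
A=lambda n,x,y,z:print(n,ray(k,280+x/3.4-.35,95+y/3.4-.35,z).round(4))
B=lambda n,x,y,z:print(n,ray(k,255+(x-510)/4-.4,280+y/4-.4,z).round(4))
for p in((28,115),(454,115),(422,565),(37,565)):A('frame',*p,.045)
A('lugL',192,157,.1);A('lugR',323,157,.1);A('lug outer edge',258,138,.1);A('lug inner',258,175,.1)
A('rest end L',223,35,.067);A('rest end R',273,35,.067)
A('bar',164,375,.096);A('bar',164,545,.096)
A('tongue R',490,208,.1);A('tongue L',370,208,.1)
B('head rear L',633,92,.02);B('head rear R',702,92,.02);B('head front L',640,185,.02);B('head front R',697,183,.02);B('tip',685,272,.01);B('shoulder',677,184,.012)
```

```text
frame [0.4312 0.1577 0.045 ]
frame [0.5453 0.156  0.045 ]
frame [0.5435 0.028  0.045 ]
frame [0.4286 0.0297 0.045 ]
lugL [0.4727 0.1467 0.1   ]
lugR [0.5023 0.1462 0.1   ]
lug outer edge [0.4875 0.1505 0.1   ]
lug inner [0.4876 0.1425 0.1   ]
rest end L [0.4818 0.1751 0.067 ]
rest end R [0.4941 0.1749 0.067 ]
bar [0.466  0.0962 0.096 ]
bar [0.4656 0.0529 0.096 ]
tongue R [0.5407 0.1344 0.1   ]
tongue L [0.5133 0.1348 0.1   ]
head rear L [ 0.4184 -0.0293  0.02  ]
head rear R [ 0.4379 -0.0296  0.02  ]
head front L [ 0.4191 -0.0589  0.02  ]
head front R [ 0.4356 -0.0585  0.02  ]
tip [ 0.4304 -0.0946  0.01  ]
shoulder [ 0.4291 -0.0634  0.012 ]
```

```bash
python3 -m creep '[[0.06,[-0.002,0.003,0.02],0],[0.06,[-0.002,0.003,0.02],0],[0.06,[-0.001,0,0.02],0],[0.06,[0,0,0.02],0],[0.06,[0,0,0.02],0],[0.06,[0,0,0.02],0],[0.06,[0,0,0.01],0],[0.06,[0,0,0.01],0],[0.06,[0,0,0],0],[0.0,[0,0,0],0],[0.0,[0,0,0],0],[0.0,[0,0,0],0],[0.0,[0,0,0],0],[0.0,[0,0,0],0],[0.0,[0,0,0],0],[0.0,[0,0,0],0],[0.0,[0,0,0],0],[0.0,[0,0,0],0]]' 50
python3 -m creep '[[0,[0,-0.003,0],0],[0,[0,-0.004,0],0],[0,[0,-0.004,0],0],[0,[0,-0.004,0],0],[0,[0,-0.004,0],0],[0,[0,-0.004,0],0],[0,[0,-0.004,0],0],[0,[0,-0.004,0],0],[0,[0,-0.004,0],0],[0,[0,-0.003,0],0],[0,[0,-0.002,0],0],[0,[0,0,0],0],[0,[0,0,0],0],[0,[0,0,0],0],[0,[0,0,0],0],[0,[0,0,0],0]]'
```

```text
time: 4.48
ee_pos: [0.4669, 0.0733, 0.086]
eef_rot: [0.712, 0.702, 0.001, 0.0]
ft_force: [-1.7, -0.3, 6.0]
opening: -0.0001
grip_force: 3.1
time: 5.82
ee_pos: [0.4265, 0.0738, 0.0853]
eef_rot: [0.712, 0.702, 0.0, 0.0]
ft_force: [-1.3, -0.1, 1.5]
opening: -0.0002
grip_force: 0.0
```

Run:
```python
from h import *
a=snap('wrist','w2');b=snap('scene','s2')
cv2.imwrite('pics/c4.png',cv2.hconcat([cv2.resize(a,(400,300)),cv2.resize(b[230:380,240:440],(400,300))]))
print(ctrl.get_obs()['ft_force'])
```

```text
[ 0.641026   -0.00502597  0.35621792]
```

View pics/c4.png

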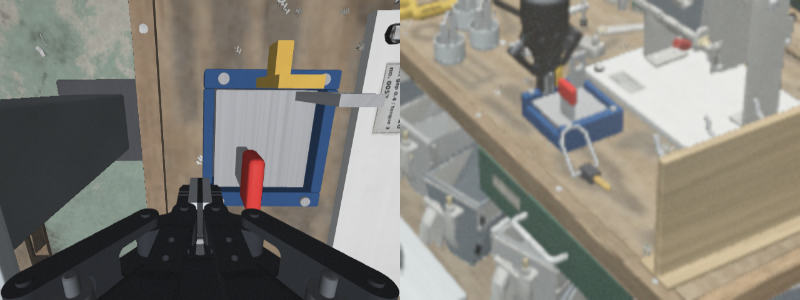

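Run:
```python
from h import *
a=cv2.imread('pics/w2.png');k=kt('w2')
m=((a[:,:,2]>150)&(a[:,:,1]<90)).astype('uint8')
n,l,s,c=cv2.connectedComponentsWithStats(m)
for i in np.argsort(-s[1:,4])[:3]+1: print(s[i],c[i])
for p in ([.4602,.096,.096],[.472,.096,.096],[.4602,.052,.096],[.472,.052,.096],[.4265,.0738,.069],[.4265,.0738,.096]): print(p,proj(k,p).round(0))
cv2.imwrite('pics/c5.png',cv2.resize(a[220:480,260:440],None,fx=2.3,fy=2.3,interpolation=cv2.INTER_CUBIC))
```

```text
[ 394  256   29   80 1829] [408.06506288 294.57845817]
[0.4602, 0.096, 0.096] [399. 254.]
[0.472, 0.096, 0.096] [427. 254.]
[0.4602, 0.052, 0.096] [394. 344.]
[0.472, 0.052, 0.096] [420. 343.]
[0.4265, 0.0738, 0.069] [321. 279.]
[0.4265, 0.0738, 0.096] [322. 302.]
```

View pics/c5.png

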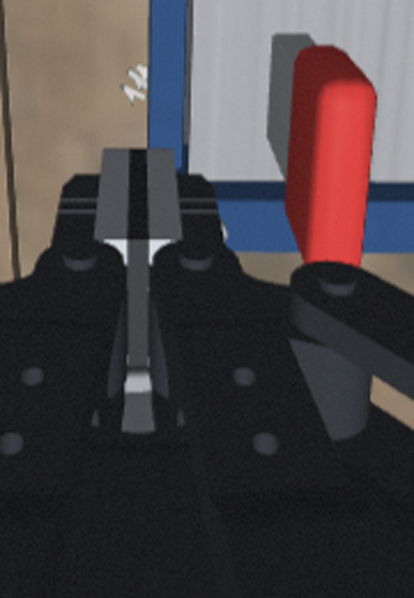

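```bash
python3 -m creep '[[0.03,[0,0,-0.03],0],[0.06,[0,0,-0.03],0],[0.06,[0,0,0],0],[0.06,[0,0.02,0],0],[0.06,[0,0.019,0],0],[0.06,[0,0,0],0],[0.06,[0,0,0.025],0],[0.06,[0,0,0.025],0],[0.06,[0,0,0.014],0],[0.06,[0,0,0],0],[0.06,[0,0,0],0]]'
python3 -c "
from h import *
snap('wrist','w3')"
python3 -m creep '[[0.025,[0,0,0],0],[0.025,[0,0,0],0],[0.025,[0,0,0],0],[0.025,[0,0,0],0]]'
python3 -m creep '[[0.005,[0,0,0],0],[0.005,[0,0,0],0],[0.005,[0,0,0],0],[0.005,[0,0,0],0]]'
python3 -c "
from h import *
a=snap('wrist','w4')
b=cv2.imread('pics/w3.png')
cv2.imwrite('pics/c6.png',cv2.hconcat([cv2.resize(x[200:440,160:480],(400,300)) for x in(b,a)]))"
```

```text
time: 6.83
ee_pos: [0.4641, 0.0731, 0.0806]
eef_rot: [0.712, 0.702, -0.001, -0.001]
ft_force: [0.5, -0.4, 0.1]
opening: 0.0597
grip_force: 0.0
time: 7.22
ee_pos: [0.4658, 0.0733, 0.082]
eef_rot: [0.712, 0.702, 0.001, 0.0]
ft_force: [0.4, -0.0, -0.5]
opening: 0.0252
grip_force: 0.0
time: 7.55
ee_pos: [0.4659, 0.0733, 0.082]
eef_rot: [0.712, 0.702, 0.001, 0.0]
ft_force: [-0.5, -1.5, 6.2]
opening: 0.0099
grip_force: 49.1
```

View pics/c6.png

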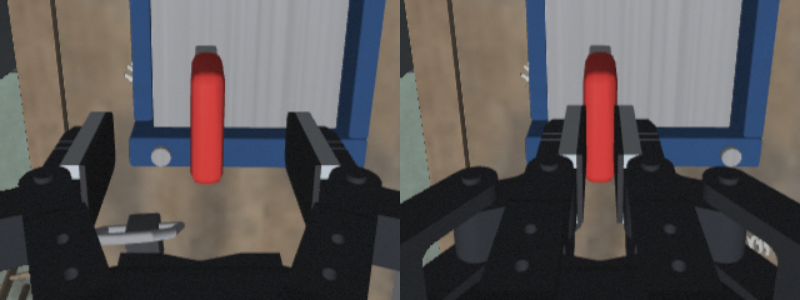

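```bash
python3 -m creep '[[0.005,[0,-0.003,0],0],[0.005,[0,-0.003,0],0],[0.005,[0,-0.003,0],0],[0.005,[0,-0.003,0],0]]'
python3 -m creep '[[0.005,[0,-0.004,0],0],[0.005,[0,-0.004,0],0],[0.005,[0,-0.004,0],0],[0.005,[0,-0.004,0],0],[0.005,[0,-0.004,0],0],[0.005,[0,-0.003,0],0],[0.005,[0,-0.003,0],0],[0.005,[0,-0.002,0],0],[0.005,[0,0,0],0],[0.005,[0,0,0],0],[0.005,[0,0,0],0]]'
```

```text
time: 7.93
ee_pos: [0.4559, 0.0735, 0.082]
eef_rot: [0.712, 0.702, 0.002, 0.002]
ft_force: [6.2, -0.3, -1.1]
opening: 0.0098
grip_force: 48.9
time: 8.85
ee_pos: [0.4272, 0.0741, 0.082]
eef_rot: [0.712, 0.702, 0.001, 0.001]
ft_force: [4.9, 0.7, 0.2]
opening: 0.0099
grip_force: 49.2
```

```bash
python3 -m creep '[[0.005,[0,-0.0015,0],0],[0.005,[0,0,0],0],[0.005,[0,0,0],0],[0.005,[0,0,0],0],[0.005,[0,0,0],0]]'
python3 -m creep '[[0.06,[0,0,0],0],[0.06,[0,0,0],0],[0.06,[0,0,0],0],[0.06,[0,0,-0.03],0],[0.06,[0,0,-0.03],0],[0.06,[0,0,-0.03],0],[0.06,[0,0,-0.03],0],[0.06,[0,0,-0.02],0],[0.06,[0,0,0],0],[0.06,[0,0,0],0]]'
python3 - <<'E'
from h import *
a=snap('wrist','w5');k=kt('w5')
m=((a[:,:,2]>150)&(a[:,:,1]<90)).astype('uint8')
n,l,s,c=cv2.connectedComponentsWithStats(m)
i=np.argmax(s[1:,4])+1;print(s[i]);x,y,w,h=s[i,:4]
print(ray(k,x+w/2,y+h-1,.096),ray(k,x+w/2,y,.096))
p=proj(k,[.488,.145,.1]);print(p)
u,v=p.astype(int)
cv2.imwrite('pics/c7.png',cv2.hconcat([cv2.resize(a[v-40:v+50,u-60:u+60],(400,300),interpolation=cv2.INTER_CUBIC),cv2.resize(a,(400,300))]))
E
```

```text
time: 9.27
ee_pos: [0.4258, 0.0742, 0.082]
eef_rot: [0.712, 0.702, 0.001, 0.001]
ft_force: [6.1, 1.2, 1.1]
opening: 0.0096
grip_force: 49.2
time: 10.1
ee_pos: [0.4241, 0.0739, 0.222]
eef_rot: [0.712, 0.702, 0.001, 0.0]
ft_force: [-0.2, -0.9, -0.6]
opening: 0.06
grip_force: 0.0
[315 202  13  49 621]
[0.42463733 0.05403758 0.096     ] [0.42507951 0.09487023 0.096     ]
[403.88979556 136.35719966]
```

View pics/c7.png

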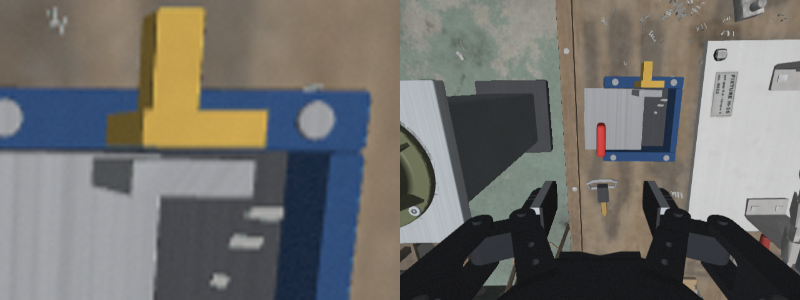

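```bash
python3 -m creep '[[0.06,[0,0.001,0.03],0],[0.06,[0,0,0.03],0],[0.06,[0,0,0.03],0],[0.06,[0,0,0.03],0],[0.06,[0,0,0.02],0],[0.06,[0,0,0],0],[0.02,[0,0,0],0],[0.02,[0,0,0],0],[0.02,[0,0,0],0],[0.005,[0,0,0],0],[0.005,[0,0,0],0],[0.005,[0,0,0],0],[0.005,[0,0,0],0]]'
python3 -m creep '[[0.005,[0,0.001,0],0],[0.005,[0,0.001,0],0],[0.005,[0,0,0],0],[0.005,[0,0,0],0],[0.005,[0,0,0],0],[0.005,[0,0,0],0],[0.005,[0,0,0],0]]'
python3 -m creep '[[0.06,[0,0,0],0],[0.06,[0,0,0],0],[0.06,[0,0,0],0],[0.06,[0,0,-0.03],0],[0.06,[0,0,-0.03],0],[0.06,[0,0,-0.03],0],[0.06,[0,0,-0.03],0],[0.06,[0,0,-0.02],0],[0.06,[0,0,0],0],[0.06,[0,0,0],0]]'
python3 - <<'E'
from h import *
a=snap('wrist','w6');k=kt('w6')
m=((a[:,:,2]>150)&(a[:,:,1]<90)).astype('uint8')
n,l,s,c=cv2.connectedComponentsWithStats(m)
i=np.argmax(s[1:,4])+1;x,y,w,h=s[i,:4]
print(ray(k,x+w/2,y+h-1,.096),ray(k,x+w/2,y,.096))
g=a.astype(int)
# lug edges (yellow) and tongue edges along rows
for yy in (.148,.146,.144): 
    v=int(round(proj(k,[.488,yy,.1])[1]));r=g[v,360:450];ye=np.where((r[:,2]-r[:,0]>70)&(r[:,1]>140))[0]+360
    print('lug',v,[ray(k,ye.min()-.5,v,.1)[0].round(4),ray(k,ye.max()+.5,v,.1)[0].round(4)] if len(ye) else None)
for yy in (.138,.136,.134):
    v=int(round(proj(k,[.488,yy,.1])[1]));print('tongue',v,g[v,374:430,1])
print(k[1][:3,3],[ray(k,u,v,.1)[0].round(4) for u in(380,420)])
E
```

```text
time: 11.23
ee_pos: [0.4259, 0.074, 0.0828]
eef_rot: [0.712, 0.702, 0.001, 0.001]
ft_force: [-1.7, 0.0, 6.1]
opening: 0.0095
grip_force: 49.0
time: 11.82
ee_pos: [0.4267, 0.074, 0.0827]
eef_rot: [0.712, 0.702, 0.0, -0.0]
ft_force: [-4.8, -1.0, 11.2]
opening: 0.0097
grip_force: 49.6
time: 12.65
ee_pos: [0.4279, 0.074, 0.2224]
eef_rot: [0.712, 0.702, 0.001, 0.001]
ft_force: [0.0, -0.2, -1.2]
opening: 0.0596
grip_force: 0.0
[0.42569295 0.05402121 0.096     ] [0.42625341 0.09491483 0.096     ]
lug 132 [np.float64(0.4743), np.float64(0.5023)]
lug 135 [np.float64(0.4743), np.float64(0.5016)]
lug 138 [np.float64(0.4744), np.float64(0.5018)]
tongue 146 [ 80  80  79  78 119 159 162 164 164 162 161 162 161 158 158 158 158 156
 158 156 156 153 155 157 155 155 156 158 158 158 158 155 153 154 157 157
 160 158 158 158 159  91  74  71  72  74  72  74  72  72  67  45  41  40
  41  41]
tongue 149 [ 80  79  79  80 138 163 164 163 163 162 160 159 157 158 157 157 157 157
 156 155 157 159 156 155 157 159 160 160 158 155 154 153 157 160 159 159
 159 158 161 158 148  82  71  71  72  73  72  72  72  74  58  43  41  43
  43  41]
tongue 151 [ 80  79  78  80 139 163 162 163 161 158 159 157 157 156 157 157 155 156
 157 159 156 155 155 159 159 159 158 156 154 154 156 157 157 159 157 159
 159 160 160 157 137  80  70  71  72  75  71  72  74  73  50  41  42  40
  43  42]
[0.42756854 0.14451318 0.374947  ] [np.float64(0.4744), np.float64(0.5051)]
```

```bash
python3 -m creep '[[0.05,[-0.025,0,0],0],[0.05,[-0.025,0.001,0],0],[0.05,[-0.025,0,0],0],[0.05,[-0.025,0,0],0],[0.05,[-0.024,0,0],0],[0.05,[0,0,0],-3],[0.05,[0,0,0.03],0],[0.05,[0,0,0.03],0],[0.05,[0,0,0.03],0],[0.05,[0,0,0.03],0],[0.05,[0,0,0.03],0],[0.05,[0,0,0],0]]'
python3 - <<'E'
from h import *
a=snap('wrist','w7');go([.4287,-.05,.019],92);k=kt('w7')
for P in([.418,-.0595,.02],[.438,-.0595,.02],[.4287,-.05,.02]):print(proj(k,P))
cv2.imwrite('pics/c8.png',cv2.resize(a[180:420,160:480],(800,600)))
E
```

```text
time: 13.7
ee_pos: [0.4202, -0.0496, 0.0653]
eef_rot: [0.693, 0.721, -0.003, -0.004]
ft_force: [-1.8, 0.1, 0.8]
opening: 0.0503
grip_force: 0.0
t 13.8 yaw 92.2 shift mm [-0.6  7.3 48.9] turn 0.2
[317.88493325 275.32211793]
[350.55623639 276.68297846]
[336.19092392 261.42136499]
```

View pics/c8.png

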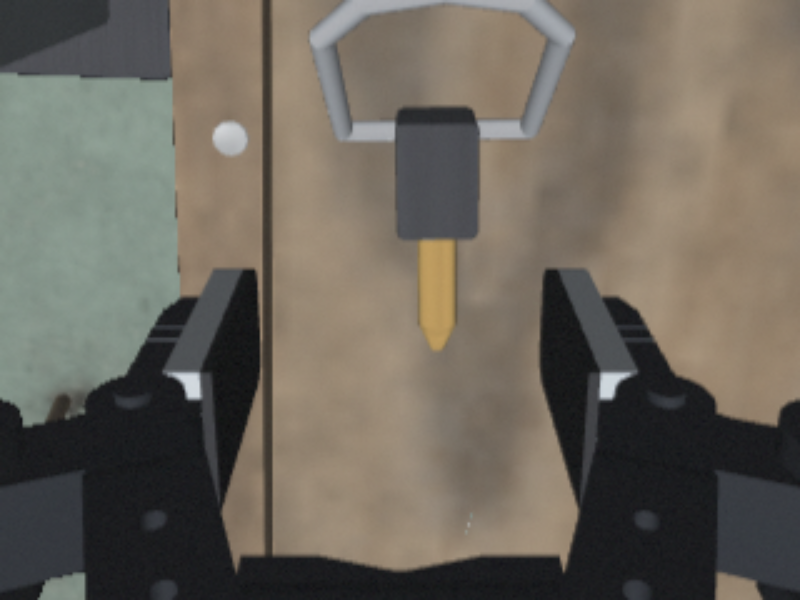

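```bash
python3 -m creep '[[0.05,[0,0,0.01],0],[0.05,[0,0,0.01],0],[0.05,[0,0,0],0],[0.05,[0,0,0],0],[0.05,[0,0,0],0]]'; python3 -c "
from h import *
go([.4287,-.05,.019],92)"
```

```text
time: 14.17
ee_pos: [0.4269, -0.0503, 0.0525]
eef_rot: [0.693, 0.721, 0.0, 0.001]
ft_force: [-0.7, -0.0, 1.0]
opening: 0.0501
grip_force: 0.0
t 14.2 yaw 92.2 shift mm [ 0.3  1.7 33.5] turn 0.2
```

```bash
python3 -m creep '[[0.05,[0,0.001,0.012],0],[0.05,[0,0,0.012],0],[0.05,[0,0,0.009],0],[0.05,[0,0,0],0],[0.05,[0,0,0],0],[0.03,[0,0,0],0],[0.03,[0,0,0],0],[0.013,[0,0,0],0],[0.013,[0,0,0],0],[0.013,[0,0,0],0],[0.013,[0,0,0],0]]' 50
python3 -m creep '[[0.013,[0,0,-0.005],0],[0.013,[0,0,-0.02],0],[0.013,[0,0,-0.03],0],[0.013,[0,0,-0.03],0],[0.013,[0,0,-0.03],0],[0.013,[0,0,0],0],[0.013,[0,0,0],0],[0.013,[0,0,0],0]]'
python3 -c "
from h import *
go([.4878,.215,.135],89);a=snap('wrist','w8')
cv2.imwrite('pics/c9.png',cv2.resize(a[160:400,160:480],(800,600)))"
```

```text
time: 15.08
ee_pos: [0.4272, -0.0502, 0.0185]
eef_rot: [0.693, 0.721, 0.0, 0.0]
ft_force: [0.7, 0.0, -0.0]
opening: 0.0129
grip_force: 0.0
time: 15.75
ee_pos: [0.427, -0.0502, 0.1332]
eef_rot: [0.693, 0.721, 0.0, 0.0]
ft_force: [0.2, -0.2, -0.4]
opening: 0.0132
grip_force: 0.0
t 15.8 yaw 92.2 shift mm [262.6  71.2  -1.8] turn 3.2
```

View pics/c9.png

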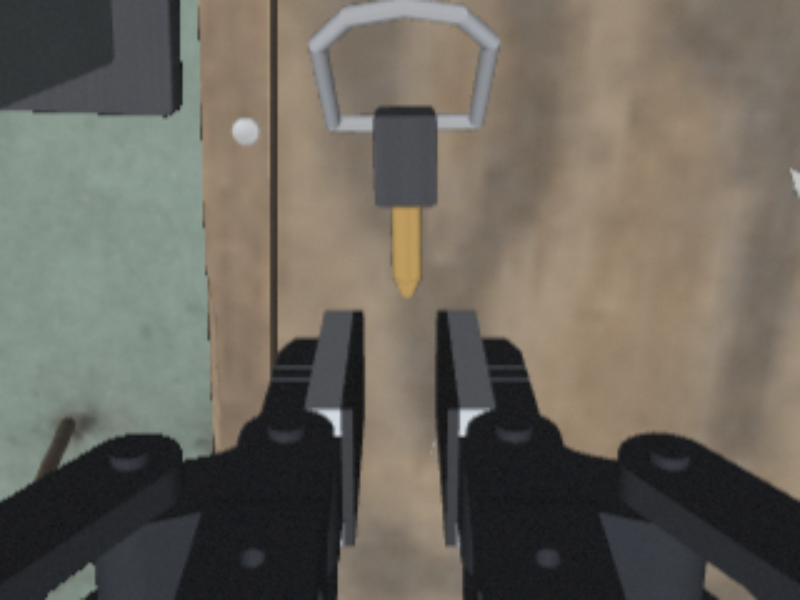

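```bash
python3 -m creep '[[0.035,[0,0.001,0],0],[0.035,[0,0,0],0],[0.035,[0,0,0.02],0],[0.035,[0,0,0.03],0],[0.035,[0,0,0.03],0],[0.035,[0,0,0.025],0],[0.035,[0,0,0.009],0],[0.035,[0,0,0],0],[0.035,[0,0,0],0],[0.035,[0,0,0],0]]'
python3 -m creep '[[0.035,[0,0,0.001],0],[0.035,[0,0,0.001],0],[0.035,[0,0,0.001],0],[0.035,[0,0,0],0]]'
python3 -m creep '[[0.035,[0,0,0.001],0],[0.035,[0,0,0.001],0],[0.035,[0,0,0.001],0],[0.035,[0,0,0],0]]'
python3 -c "
from h import *
a=snap('wrist','w9')
cv2.imwrite('pics/c10.png',cv2.resize(a[160:400,160:480],(800,600)))"
```

```text
time: 16.63
ee_pos: [0.4293, -0.0503, 0.0204]
eef_rot: [0.693, 0.721, 0.0, 0.001]
ft_force: [-0.4, 0.3, 0.2]
opening: 0.0349
grip_force: 0.0
time: 16.97
ee_pos: [0.4285, -0.0502, 0.0167]
eef_rot: [0.693, 0.721, 0.0, 0.0]
ft_force: [0.2, -0.3, -0.2]
opening: 0.0348
grip_force: 0.0
time: 17.3
ee_pos: [0.4279, -0.0501, 0.0131]
eef_rot: [0.693, 0.721, -0.0, -0.0]
ft_force: [0.6, 0.4, -0.0]
opening: 0.0353
grip_force: 0.0
```

View pics/c10.png

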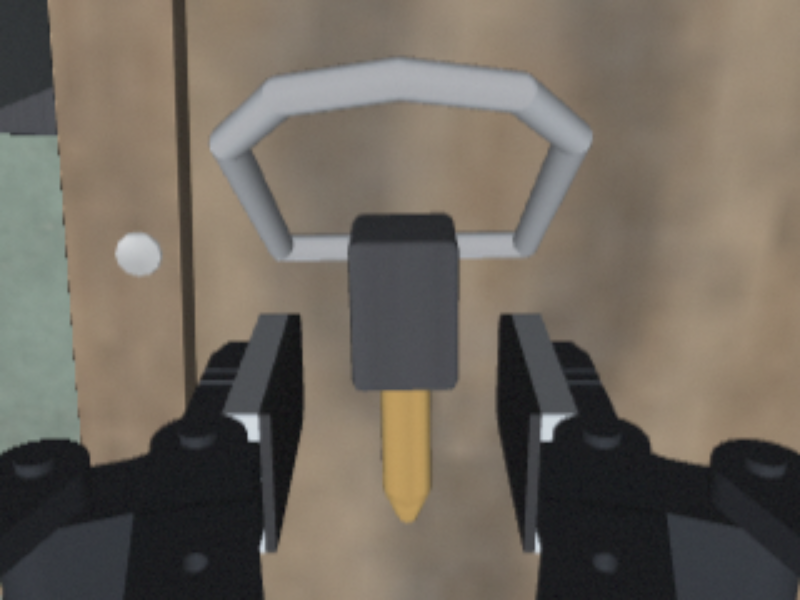

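```bash
python3 -m creep '[[0.035,[0,0,0.003],0],[0.035,[0,0,0.003],0],[0.035,[0,0,0.003],0],[0.035,[0,0,0.003],0],[0.035,[0,0,0],0],[0.035,[0,0,0],0]]'
python3 -m creep '[[0.035,[0,0,0.002],0],[0.035,[0,0,0.002],0],[0.035,[0,0,0.002],0],[0.035,[0,0,0.002],0],[0.035,[0,0,0],0]]'
python3 -m creep '[[0.035,[0,0,0.001],0],[0.035,[0,0,0.001],0],[0.035,[0,0,0.001],0],[0.035,[0,0,0],0]]'
```

```text
time: 17.85
ee_pos: [0.4278, -0.0501, 0.001]
eef_rot: [0.693, 0.721, -0.0, -0.0]
ft_force: [-1.4, 0.7, -0.9]
opening: 0.035
grip_force: 0.0
time: 18.27
ee_pos: [0.4278, -0.0501, -0.0071]
eef_rot: [0.693, 0.721, -0.0, -0.0]
ft_force: [0.2, 0.8, -0.8]
opening: 0.0351
grip_force: 0.0
time: 18.6
ee_pos: [0.428, -0.0502, -0.0098]
eef_rot: [0.693, 0.721, -0.0, -0.0]
ft_force: [0.4, 0.4, -0.3]
opening: 0.0351
grip_force: 0.0
```

```bash
python3 -m creep '[[0.025,[0,0,0],0],[0.025,[0,0,0],0],[0.025,[0,0,0],0],[0.025,[0,0,0],0],[0.015,[0,0,0],0],[0.015,[0,0,0],0],[0.015,[0,0,0],0],[0.015,[0,0,0],0],[0.015,[0,0,0],0]]' 50
python3 -m creep '[[0.012,[0,0,-0.005],0],[0.012,[0,0,-0.02],0],[0.012,[0,0,-0.03],0],[0.012,[0,0,-0.03],0],[0.012,[0,0,-0.03],0],[0.012,[0,0,-0.03],0],[0.012,[0,0,0],0],[0.012,[0,0,0],0],[0.012,[0,0,0],0]]'
python3 -c "
from h import *
a=snap('wrist','w10');k=kt('w10');o=ctrl.get_obs();print(o['opening'],o['grip_force'])
p=o['ee_pos']
# shaft (brass) pixels
g=a.astype(int);m=((g[:,:,2]-g[:,:,0]>50)&(g[:,:,2]>120)).astype('uint8');m[:,:250]=0;m[:,400:]=0
n,l,s,c=cv2.connectedComponentsWithStats(m);print([ (list(s[i]),c[i].round(1)) for i in np.argsort(-s[1:,4])[:2]+1])
cv2.imwrite('pics/c11.png',cv2.resize(a[160:400,160:480],(800,600)))"
```

```text
time: 19.35
ee_pos: [0.4284, -0.0502, -0.0095]
eef_rot: [0.693, 0.721, 0.0, 0.0]
ft_force: [-0.8, -0.2, 5.6]
opening: 0.0189
grip_force: 49.4
time: 20.1
ee_pos: [0.4276, -0.0501, 0.1347]
eef_rot: [0.693, 0.721, -0.0, -0.0]
ft_force: [-0.4, 0.5, -1.5]
opening: 0.0191
grip_force: 49.1
0.01855999844877003 49.092316031455994
[([np.int32(314), np.int32(0), np.int32(27), np.int32(74), np.int32(1659)], array([326.6,  35.5])), ([np.int32(309), np.int32(343), np.int32(22), np.int32(57), np.int32(1111)], array([319.3, 368.4]))]
```

View pics/c11.png

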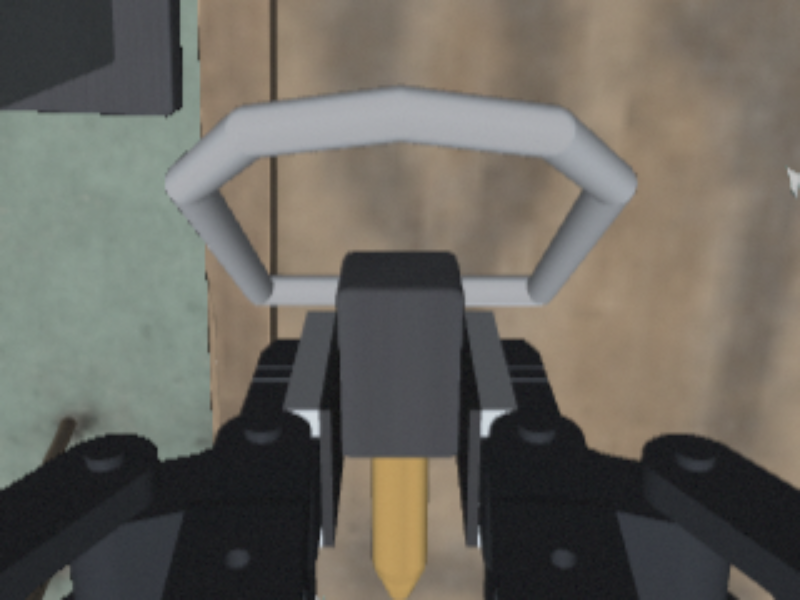

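```bash
python3 -m creep '[[0.012,[0.01,0.003,0],0],[0.012,[0.02,0.006,0],0],[0.012,[0.022,0.006,0],0],[0.012,[0.022,0.006,0],0],[0.012,[0.022,0.006,0],0],[0.012,[0.022,0.006,0],0],[0.012,[0.022,0.006,0],0],[0.012,[0.022,0.006,0],0],[0.012,[0.022,0.006,0],0],[0.012,[0.022,0.006,0],0],[0.012,[0.022,0.006,0],0],[0.012,[0.02,0.006,0],0],[0.012,[0.01,0.003,0],0],[0.012,[0.005,0,0],0],[0.012,[0,0,0],3.2],[0.012,[0,0,0],0],[0.012,[0,0,0],0],[0.012,[0,0,0],0],[0.012,[0,0,0],0]]'
python3 -c "
from h import *
go([.4871,.215,.0605],89)"
```

```text
time: 21.73
ee_pos: [0.4896, 0.2148, 0.1352]
eef_rot: [0.713, 0.701, -0.0, -0.0]
ft_force: [0.4, -0.2, -0.2]
opening: 0.0187
grip_force: 49.1
t 21.7 yaw 89.0 shift mm [ 0.1 -2.5 74.7] turn 0.0
```

```bash
python3 -m creep '[[0.012,[0,-0.0025,0.01],0],[0.012,[0,0,0.015],0],[0.012,[0,0,0.015],0],[0.012,[0,0,0.015],0],[0.012,[0,0,0.012],0],[0.012,[0,0,0.0075],0],[0.012,[0,0,0],0],[0.012,[0,0,0],0],[0.012,[0,0,0],0],[0.012,[0,0,0],0]]'
python3 -c "
from h import *
go([.4871,.215,.0605],89)
a=snap('wrist','w11')
b=snap('scene','s11');u,v=proj(cam('scene'),[.488,.16,.09]).astype(int);print(u,v)
cv2.imwrite('pics/c12.png',cv2.hconcat([cv2.resize(a[200:440,200:440],(400,400)),cv2.resize(b[v-30:v+30,u-30:u+30],(400,400),interpolation=cv2.INTER_CUBIC)]))"
```

```text
time: 22.57
ee_pos: [0.488, 0.2158, 0.0616]
eef_rot: [0.713, 0.701, 0.001, 0.0]
ft_force: [0.1, -0.4, -0.5]
opening: 0.0191
grip_force: 49.1
t 22.6 yaw 89.0 shift mm [-0.8 -0.9  1.1] turn 0.0
314 259
```

View pics/c12.png

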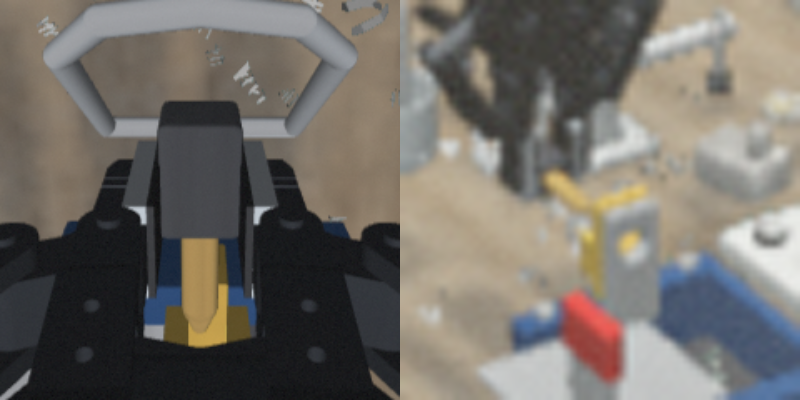

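Run:
```python
from h import *
a=cv2.imread('pics/w11.png');k=kt('w11');g=a.astype(int)
m=(g[:,:,2]-g[:,:,0]>45)&(g[:,:,2]>90)
for v in range(340,408,3):
    u=np.where(m[v,280:360])[0]+280
    if len(u):
        print(v,u.min(),u.max()+1,'z.081 %s'%((ray(k,u.min()-.5,v,.081)[:2]*1e3).round(1)),'z.1',(ray(k,u.min()-.5,v,.1)[:2]*1e3).round(1),(ray(k,u.max()+.5,v,.1)[:2]*1e3).round(1), 'rest R',(ray(k,u.max()+.5,v,.067)[:2]*1e3).round(1))
print(g[400,290:356].tolist()[::2])
```

```text
343 309 330 z.081 [482.  200.5] z.1 [482.9 212.7] [490.7 212.6] rest R [491.5 191.3]
346 309 331 z.081 [482. 199.] z.1 [482.8 211.4] [491.1 211.3] rest R [492.  189.6]
349 309 335 z.081 [481.9 197.4] z.1 [482.8 210.1] [492.6 210. ] rest R [493.9 187.9]
352 309 335 z.081 [481.9 195.9] z.1 [482.8 208.8] [492.6 208.7] rest R [493.9 186.2]
355 309 335 z.081 [481.8 194.4] z.1 [482.7 207.5] [492.6 207.4] rest R [493.9 184.5]
358 309 335 z.081 [481.8 192.9] z.1 [482.7 206.2] [492.6 206. ] rest R [493.9 182.8]
361 309 336 z.081 [481.8 191.3] z.1 [482.7 204.9] [493.  204.7] rest R [494.4 181.1]
364 309 336 z.081 [481.7 189.8] z.1 [482.6 203.5] [493.  203.4] rest R [494.4 179.4]
367 309 336 z.081 [481.7 188.2] z.1 [482.6 202.2] [493. 202.] rest R [494.4 177.7]
370 309 336 z.081 [481.6 186.6] z.1 [482.6 200.9] [493.  200.7] rest R [494.3 175.9]
373 309 337 z.081 [481.6 185.1] z.1 [482.5 199.5] [493.3 199.3] rest R [494.8 174.2]
376 309 337 z.081 [481.6 183.5] z.1 [482.5 198.1] [493.3 198. ] rest R [494.8 172.4]
379 309 337 z.081 [481.5 181.9] z.1 [482.5 196.8] [493.3 196.6] rest R [494.8 170.7]
[... 561 characters left out ...]
98.5 186.7] rest R [501.4 157.9]
403 299 342 z.081 [476.6 168.8] z.1 [478.2 185.6] [495.3 185.3] rest R [497.4 156.1]
406 313 333 z.081 [483.  167.1] z.1 [483.7 184.1] [491.7 183.9] rest R [492.7 154.3]
[[157, 154, 152], [160, 157, 156], [162, 158, 157], [165, 160, 159], [77, 97, 104], [38, 79, 93], [39, 79, 95], [40, 79, 93], [40, 80, 94], [37, 79, 93], [40, 80, 94], [37, 78, 93], [76, 157, 193], [77, 158, 194], [77, 152, 186], [79, 153, 186], [79, 161, 196], [78, 160, 197], [77, 160, 197], [78, 161, 196], [77, 159, 196], [78, 161, 196], [77, 159, 194], [40, 81, 95], [40, 79, 95], [37, 78, 93], [40, 80, 95], [42, 81, 96], [34, 77, 92], [41, 80, 95], [70, 76, 78], [77, 72, 70], [29, 28, 26]]
```

Run:
```python
from h import *
k=kt('w11')
t=math.radians(-1);U=lambda x,y,z:[.4872+x*math.cos(t)-y*math.sin(t),.0929+x*math.sin(t)+y*math.cos(t),z]
for n,p in dict(restTipL=(-.006,.083,.067),restTipR=(.006,.083,.067),restRootR=(.006,.058,.067),faceBL=(-.014,.058,.045),faceBR=(.014,.058,.045),faceL80=(-.014,.058,.08),faceR80=(.014,.058,.08),face67R=(.014,.058,.067),railR=(.058,.065,.045),railL=(-.058,.065,.045)).items(): print(n,proj(k,U(*p)).round(1))
o=np.load('pics/w11.npy')
for p in ([o[0]-.0012*.5,o[1]-.0095,.081],[o[0]-.0008,o[1]-.043,.081]): print(proj(k,p).round(1))
```

```text
restTipL [311.9 370.2]
restTipR [336.1 370.3]
restRootR [335.4 411.7]
faceBL [299.  382.8]
faceBR [347.6 382.9]
faceL80 [294.9 432.1]
faceR80 [353.2 432.1]
face67R [350.9 411.7]
railR [424.9 372.6]
railL [221.8 372.4]
[320.7 331. ]
[321.4 395.6]
```

```bash
python3 -m creep '[[0.012,[0,0.0013,0],0],[0.012,[0,0,0],0],[0.012,[-0.004,0,0],0],[0.012,[-0.004,0,0],0],[0.012,[-0.004,0,0],0],[0.012,[-0.003,0,0],0],[0.012,[-0.003,0,0],0],[0.012,[0,0,0],0],[0.012,[0,0,0],0]]'
python3 -m creep '[[0.012,[-0.002,0,0],0],[0.012,[-0.002,0,0],0],[0.012,[-0.002,0,0],0],[0.012,[-0.002,0,0],0],[0.012,[0,0,0],0]]'
python3 -c "
from h import *
go([.4893,.160,.0605],89)"
```

```text
time: 23.42
ee_pos: [0.4883, 0.1972, 0.0608]
eef_rot: [0.713, 0.701, 0.0, -0.0]
ft_force: [0.7, -0.1, -0.1]
opening: 0.0188
grip_force: 49.1
time: 23.83
ee_pos: [0.4881, 0.1891, 0.0608]
eef_rot: [0.713, 0.701, -0.0, 0.0]
ft_force: [-0.4, 0.0, -1.0]
opening: 0.0189
grip_force: 49.1
t 23.8 yaw 89.0 shift mm [-29.1   1.7   0.3] turn 0.0
```

```bash
python3 -m creep '[[0.012,[0,0.001,0],0],[0.012,[-0.002,0,0],0],[0.012,[-0.002,0,0],0],[0.012,[-0.002,0,0],0],[0.012,[-0.002,0,0],0],[0.012,[-0.002,0,0],0],[0.012,[0,0,0],0]]'
python3 -m creep '[[0.012,[-0.002,0,0],0],[0.012,[-0.002,0,0],0],[0.012,[-0.002,0,0],0],[0.012,[-0.002,0,0],0],[0.012,[-0.002,0,0],0],[0.012,[0,0,0],0]]'
```

```text
time: 24.42
ee_pos: [0.4889, 0.179, 0.0608]
eef_rot: [0.713, 0.701, -0.0, 0.0]
ft_force: [0.2, 0.3, -1.0]
opening: 0.0187
grip_force: 49.1
time: 24.92
ee_pos: [0.4888, 0.169, 0.0608]
eef_rot: [0.713, 0.701, -0.0, 0.0]
ft_force: [0.6, 1.3, -0.6]
opening: 0.0188
grip_force: 49.1
```

```bash
python3 -m creep '[[0.012,[-0.002,0,0],0],[0.012,[-0.002,0,0],0],[0.012,[-0.002,0,0],0],[0.012,[-0.001,0,0],0],[0.012,[0,0,0],0],[0.012,[0,0,0],0]]'
python3 -m creep '[[0.012,[-0.001,0,0],0],[0.012,[-0.001,0,0],0],[0.012,[0,0,0],0]]'
python3 -m creep '[[0.012,[-0.001,0,0],0],[0.012,[0,0,0],0],[0.012,[0,0,0],0]]'
```

```text
time: 25.42
ee_pos: [0.4887, 0.1625, 0.0608]
eef_rot: [0.713, 0.701, 0.0, -0.0]
ft_force: [-0.2, 0.4, -1.0]
opening: 0.019
grip_force: 49.3
time: 25.67
ee_pos: [0.4887, 0.1625, 0.0609]
eef_rot: [0.713, 0.701, 0.001, -0.002]
ft_force: [-0.1, 8.3, -3.0]
opening: 0.0192
grip_force: 52.6
time: 25.92
ee_pos: [0.4887, 0.1625, 0.0609]
eef_rot: [0.713, 0.702, 0.002, -0.002]
ft_force: [-0.2, 11.5, -4.6]
opening: 0.0191
grip_force: 54.2
```

```bash
python3 -m creep '[[0.012,[0.003,0,0],0],[0.012,[0,0,0],0],[0.012,[0,0,0],0],[0.025,[0,0,0],0],[0.035,[0,0,0],0],[0.035,[0,0,0],0],[0.035,[0,0,0],0],[0.035,[0,0,0],0],[0.035,[0,0,-0.01],0],[0.035,[0,0,-0.02],0],[0.035,[0,0,-0.03],0],[0.035,[0,0,-0.03],0],[0.035,[0,0,-0.03],0],[0.02,[0,0,0],0],[0.0,[0.03,0,0],0],[0,[0.03,0,0],0],[0,[0.03,0,0],0],[0,[0.015,0,0],0],[0,[0,0,0],0],[0,[0,0,0],0]]'
python3 - <<'E'
from h import *
a=snap('wrist','w12');k=kt('w12');g=a.astype(int)
go([.4885,.27,.104],89)
for n,p in dict(shoulderTop=[.4885,.153,.088],headRear=[.4885,.183,.088],hinge=[.4885,.179,.078],ringEnd=[.4885,.219,.135]).items(): print(n,proj(k,p).round(0))
# dark head blob near expected, ring via grey
u,v=proj(k,[.4885,.168,.088]).astype(int)
d=(g.max(2)<85).astype('uint8');n,l,s,c=cv2.connectedComponentsWithStats(d[v-80:v+60,u-60:u+60])
for i in range(1,n):
    if s[i,4]>150: print(s[i]+[u-60,v-80,0,0,0])
print(k[1][:3,3])
E
```

```text
time: 27.58
ee_pos: [0.4902, 0.2676, 0.1807]
eef_rot: [0.712, 0.702, -0.0, 0.0]
ft_force: [-0.2, 0.1, 0.7]
opening: -0.0002
grip_force: 0.0
t 27.6 yaw 89.1 shift mm [ 3.2 -1.6 76.7] turn 0.1
shoulderTop [321. 371.]
headRear [320. 339.]
hinge [320. 337.]
ringEnd [320. 331.]
[  260   284   120   131 12939]
[0.49045074 0.33834664 0.33310213]
```

```bash
python3 -m creep '[[0,[0.003,-0.0015,0.02],0],[0,[0,0,0.02],0],[0,[0,0,0.02],0],[0,[0,0,0.017],0],[0,[0,0,0],0],[0,[0,0,0],0]]'
python3 -m creep '[[0,[-0.008,0,0],0],[0,[-0.008,0,0],0],[0,[-0.006,0,0],0],[0,[-0.006,0,0],0],[0,[-0.006,0,0],0],[0,[-0.006,0,0],0]]'
python3 -m creep '[[0,[-0.006,0,0],0],[0,[-0.006,0,0],0],[0,[-0.006,0,0],0],[0,[-0.006,0,0],0],[0,[-0.006,0,0],0]]'
python3 -m creep '[[0,[-0.006,0,0],0],[0,[-0.006,0,0],0],[0,[-0.006,0,0],0],[0,[-0.006,0,0],0],[0,[-0.006,0,0],0]]'
```

```text
time: 28.13
ee_pos: [0.4883, 0.2688, 0.1033]
eef_rot: [0.714, 0.701, -0.001, -0.0]
ft_force: [-0.4, -0.2, 0.8]
opening: 0.0001
grip_force: 0.0
time: 28.63
ee_pos: [0.4886, 0.23, 0.1043]
eef_rot: [0.713, 0.701, 0.0, 0.0]
ft_force: [0.2, 0.6, 0.8]
opening: -0.0001
grip_force: 0.4
time: 29.05
ee_pos: [0.4878, 0.1999, 0.1038]
eef_rot: [0.713, 0.701, -0.0, 0.0]
ft_force: [0.5, 1.0, -1.1]
opening: 0.0002
grip_force: 0.2
time: 29.47
ee_pos: [0.4873, 0.1698, 0.1037]
eef_rot: [0.713, 0.701, -0.0, -0.0]
ft_force: [-0.5, 0.0, -0.3]
opening: -0.0003
grip_force: 0.1
```

```bash
python3 -m creep '[[0,[-0.006,0,0],0],[0,[-0.006,0,0],0],[0,[-0.005,0,0],0],[0,[-0.004,0,0],0],[0,[0,0,0],0],[0,[0,0,0],0],[0,[0,0,0],0],[0,[0,0,0],0]]'
python3 -m creep '[[0,[0,0,-0.03],0],[0,[0,0,-0.03],0],[0,[0.03,0,-0.03],0],[0,[0.03,0,-0.03],0],[0.085,[0.03,0,-0.01],0],[0.085,[0.03,0,0],0],[0.085,[0.01,0,0],0],[0.085,[0,0,0],0],[0.085,[0,0,0],0],[0.085,[0,0,0],0]]'
python3 - <<'E'
from h import *
a=snap('wrist','w13');k=kt('w13');g=a.astype(int)
o=ctrl.get_obs();print(o['ee_pos'])
P=dict(headF=[.4885,.153,.088],headR=[.4885,.183,.088],ringL=[.4655,.13,.078],ringR=[.5115,.13,.078],ringEnd=[.4885,.109,.078],openEnd=[.4885,.219,.135],hinge=[.4885,.179,.078])
for n,p in P.items(): print(n,proj(k,p).round(1))
# column profile through the pin axis: gray and colour classes by world y at z=.088
cls=lambda b,gg,r:'Y' if r-b>45 else 'B' if b-r>30 else 'd' if r<85 else 'G' if abs(r-b)<14 and r>110 else '.'
for x in(.4655,.4885,.5115):
    print(x,''.join(cls(*g[int(round(q[1])),int(round(q[0]))]) for q in (proj(k,[x,y,.08]) for y in np.arange(.24,.09,-.0015)) if 0<=q[1]<480))
E
```

```text
time: 30.13
ee_pos: [0.4871, 0.1497, 0.1038]
eef_rot: [0.713, 0.701, 0.0, -0.0]
ft_force: [0.8, -0.8, -0.1]
opening: 0.0001
grip_force: 0.0
time: 30.97
ee_pos: [0.4887, 0.2774, 0.2321]
eef_rot: [0.713, 0.701, -0.001, 0.0]
ft_force: [-0.4, -0.6, -0.1]
opening: 0.0719
grip_force: 0.0
[0.48881963 0.27716916 0.23222959]
headF [322.7 345.7]
headR [322.3 318.3]
ringL [300.5 360. ]
ringR [345.4 359.5]
ringEnd [323.2 377.1]
openEnd [321.9 307.2]
hinge [322.3 316.8]
0.4655 ............................dddBBBBBBBB.GGGGGGGGGGGGGGGGGGGGGGGGGGGGGGGGGGGGGGGGGGGGGGGGGGGGGGGGGGGG
0.4885 .............................dBBYYYddddddddddddddddddddddddddd.YYYYYYYYYYYY.dGGGGGGGG..GGGGGGGGGGGGG
0.5115 ..............................BBBBBBBBBBGGGGGGGGGGGGGGGGGGGGGGGGGGGGGGGGGGGGGGddddddddddddddBBBBBBdB
```

```bash
python3 -m creep '[[0.085,[0.02,0.002,-0.003],0],[0.085,[0.025,0.002,-0.003],0],[0.085,[0.025,0.002,-0.003],0],[0.085,[0.025,0.002,-0.003],0],[0.085,[0.02,0.002,-0.003],0],[0.085,[0.01,0.001,-0.003],0],[0.085,[0,0,0],-6.6],[0.085,[0,0,0],-6.6],[0.085,[0,0,0],-6.6],[0.085,[0,0,0],-6.6],[0.085,[0,0,0],-6.6],[0.085,[0,0,0],-6.6],[0.085,[0,0,0],-6.6],[0.085,[0,0,0],0],[0.085,[0,0,0],0],[0.085,[0,0,0],0]]'
cat >> h.py <<'E'
def cups(f,n='wrist'):
    "rim circles at z .042 in wrist picture f"
    a=cv2.imread(f'pics/{f}.png');k=kt(f);z=k[1][2,3]-.042
    g=cv2.medianBlur(cv2.cvtColor(a,cv2.COLOR_BGR2GRAY),3);r=k[0][0,0]*.028/z
    c=cv2.HoughCircles(g,cv2.HOUGH_GRADIENT,1,30,param1=120,param2=18,minRadius=int(r*.85),maxRadius=int(r*1.2))
    out=[]
    if c is not None:
        for u,v,rr in c[0][:12]:
            b,gg,rd=a[int(v)-int(rr*.6):int(v)+int(rr*.6),int(u)-int(rr*.6):int(u)+int(rr*.6)].reshape(-1,3).mean(0)
            p=ray(k,u,v,.042);out.append(p);print((u,v,rr),'bgr',int(b),int(gg),int(rd),'xy',p[:2].round(4))
    return out
E
python3 - <<'E'
from h import *
snap('wrist','w14');o=ctrl.get_obs();print(o['ee_pos'],yaw(o));cups('w14')
E
```

```text
time: 32.35
ee_pos: [0.5025, 0.4024, 0.2507]
eef_rot: [0.383, 0.924, -0.0, -0.0]
ft_force: [0.7, -0.2, 1.0]
opening: 0.085
grip_force: 0.0
[0.502433   0.40261382 0.25068431] 135.06557446639187
(np.float32(360.5), np.float32(104.5), np.float32(28.0)) bgr 165 161 156 xy [0.4566 0.5023]
(np.float32(255.5), np.float32(163.5), np.float32(27.9)) bgr 164 161 156 xy [0.4222 0.3883]
(np.float32(313.5), np.float32(205.5), np.float32(26.6)) bgr 172 168 162 xy [0.4944 0.3994]h.py:32: RuntimeWarning: Mean of empty slice.
  b,gg,rd=a[int(v)-int(rr*.6):int(v)+int(rr*.6),int(u)-int(rr*.6):int(u)+int(rr*.6)].reshape(-1,3).mean(0)
  ret = um.true_divide(
Traceback (most recent call last):
  File "h.py", line 33, in cups
    p=ray(k,u,v,.042);out.append(p);print((u,v,rr),'bgr',int(b),int(gg),int(rd),'xy',p[:2].round(4))
                                                         ~~~^^^
ValueError: cannot convert float NaN to integer
```

```bash
cat >> h.py <<'E'
def bars(f,cs,R_=.026,L=.012,sc=1):
    "line segments near each cup's bar, on plane z .093"
    a=cv2.imread(f'pics/{f}.png');k=kt(f);g=cv2.cvtColor(a,cv2.COLOR_BGR2GRAY)
    s=cv2.createLineSegmentDetector().detect(g)[0][:,0]
    for c in cs:
        print('cup',c)
        for x1,y1,x2,y2 in s:
            p=ray(k,x1,y1,.093)[:2];q=ray(k,x2,y2,.093)[:2];m=(p+q)/2;d=q-p;l=np.hypot(*d)
            if l>L and np.hypot(*(p-c))<R_+.005 and np.hypot(*(q-c))<R_+.005:
                n=np.array([-d[1],d[0]])/l
                print('  mid off mm',((m-c)*1e3).round(1),'len',(l*1e3).round(1),'dir',round(math.degrees(math.atan2(d[1],d[0]))%180,1),'perp dist',((m-c)@n*1e3).round(1) if d[1]>0 else (-(m-c)@n*1e3).round(1))
E
python3 - <<'E'
from h import *
bars('w14',[np.array(c) for c in((.4566,.5023),(.4222,.3883),(.4944,.3994))])
E
```

```text
cup [0.4566 0.5023]
  mid off mm [ -9.  -27.7] len 17.2 dir 158.9 perp dist 29.1
  mid off mm [-18.4 -17. ] len 14.8 dir 125.4 perp dist 24.8
  mid off mm [-1.4  9.9] len 16.6 dir 0.8 perp dist 9.9
  mid off mm [-16.5   2.1] len 18.6 dir 51.0 perp dist 14.1
  mid off mm [ 4.  14.5] len 13.3 dir 167.8 perp dist -15.0
  mid off mm [  5.6 -28.3] len 13.8 dir 15.9 perp dist -28.7
  mid off mm [-7.8 19. ] len 12.1 dir 178.4 perp dist -18.7
  mid off mm [-9.6 13.1] len 14.3 dir 24.6 perp dist 15.9
  mid off mm [ 6.2 18.5] len 14.2 dir 173.3 perp dist -19.1
  mid off mm [ 18.1 -10.2] len 13.0 dir 85.4 perp dist -18.8
  mid off mm [-20.6 -18.5] len 12.1 dir 124.9 perp dist 27.5
  mid off mm [-24.3  -2.9] len 16.2 dir 80.0 perp dist 23.4
  mid off mm [11.9  6.6] len 13.0 dir 30.5 perp dist -0.4
  mid off mm [-2.9 -5.5] len 28.5 dir 36.3 perp dist -2.7
  mid off mm [23.  -4.3] len 12.8 dir 93.2 perp dist -22.7
  mid off mm [-5.3 -4.6] len 26.5 dir 36.6 perp dist -0.5
  mid off mm [-6.7  0.2] len 25.2 dir 37.2 perp dist 4.2
cup [0.4222 0.3883]
  mid off mm [ 4.9 -7.9] len 15.1 dir 1.7 perp dist
[... 754 characters left out ...]
[ 7.3 15.8] len 13.8 dir 133.5 perp dist -16.1
  mid off mm [-4.8 27.2] len 17.5 dir 3.3 perp dist 27.5
  mid off mm [ -1.7 -16.8] len 12.2 dir 6.2 perp dist -16.5
  mid off mm [-19.2  21.8] len 13.4 dir 41.6 perp dist 29.1
  mid off mm [-26.5  10.4] len 13.1 dir 74.9 perp dist 28.3
  mid off mm [16.2 -1.1] len 16.6 dir 73.4 perp dist -15.9
  mid off mm [ -1.7 -11.3] len 20.6 dir 25.6 perp dist -9.5
  mid off mm [12.1  1.7] len 17.1 dir 62.8 perp dist -10.0
  mid off mm [ 12.3 -13.2] len 14.0 dir 43.2 perp dist -18.0
  mid off mm [-0.3 -0.5] len 27.4 dir 42.6 perp dist -0.2
  mid off mm [ -1.2 -19.4] len 14.8 dir 5.8 perp dist -19.2
  mid off mm [14.9 18.3] len 14.3 dir 124.1 perp dist -22.6
```

```bash
python3 -m creep '[[0.065,[0.003,-0.008,0],0],[0.065,[0,0,0.02],2],[0.065,[0,0,0.03],0],[0.065,[0,0,0.03],0],[0.065,[0,0,0.03],0],[0.065,[0,0,0.02],0],[0.065,[0,0,0],0],[0.065,[0,0,0],0],[0.065,[0,0,0],0]]'
python3 - <<'E'
from h import *
snap('wrist','w15')
try: cups('w15')
except Exception as e: print(e)
bars('w15',[np.array((.4944,.3994))],R_=.022,L=.02)
go([.4944,.3994,.044],133)
E
```

```text
time: 33.15
ee_pos: [0.495, 0.4001, 0.1223]
eef_rot: [0.397, 0.918, 0.001, 0.0]
ft_force: [0.8, 0.4, 0.4]
opening: 0.0648
grip_force: 0.0
(np.float32(386.5), np.float32(84.5), np.float32(49.4)) bgr 155 152 147 xy [0.4534 0.5029]
(np.float32(222.5), np.float32(188.5), np.float32(45.0)) bgr 147 143 139 xy [0.42   0.3833]
(np.float32(319.5), np.float32(248.5), np.float32(38.3)) bgr 171 166 161 xy [0.4961 0.3971]
(np.float32(587.5), np.float32(51.5), np.float32(40.5)) bgr 47 79 38 xy [0.5284 0.5987]
cup [0.4944 0.3994]
t 33.2 yaw 133.2 shift mm [-0.  -1.7 78.9] turn 0.2
```

```bash
python3 -m creep '[[0.065,[0,0,0.02],0],[0.065,[0,0,0.02],0],[0.065,[0,0,0.02],0],[0.065,[0,0,0.012],0],[0.065,[0,0,0.006],0],[0.065,[0,0,0],0],[0.055,[0,0,0],0],[0.055,[0,0,0],0],[0.04,[0,0,0],0],[0.04,[0,0,0],0],[0.04,[0,0,0],0],[0.04,[0,0,0],0],[0.04,[0,0,0],0]]' 40
python3 -m creep '[[0.04,[0,0,-0.01],0],[0.04,[0,0,-0.01],0],[0.04,[0,0,-0.02],0],[0.04,[0,0,-0.03],0],[0.04,[0,0,-0.03],0],[0.04,[0,0,-0.03],0],[0.04,[0,0,-0.03],0],[0.04,[0,0,0],0],[0.04,[0,0,0],0],[0.04,[0,0,0],0]]'
python3 - <<'E'
from h import *
snap('wrist','w16');k=cam('top')
# refine hooks: unoccluded start picture, bright wire in c1 rows; give rough lows
b=cv2.imread('pics/top0.png').astype(int)
for r in(224,258,291):
    for v in range(r-3,r+4): print(v,b[v,488:522].sum(1).tolist()[::1])
go([.5,0,.2],90)
E
```

```text
time: 34.28
ee_pos: [0.4953, 0.4003, 0.0443]
eef_rot: [0.397, 0.918, 0.001, 0.001]
ft_force: [-0.5, -0.6, 6.4]
opening: 0.0466
grip_force: 41.3
time: 35.12
ee_pos: [0.4944, 0.3995, 0.2029]
eef_rot: [0.397, 0.918, 0.0, 0.0]
ft_force: [0.0, -0.9, -1.2]
opening: 0.0465
grip_force: 41.5
221 [465, 461, 411, 474, 490, 476, 299, 208, 190, 201, 207, 204, 202, 209, 200, 194, 187, 186, 188, 193, 183, 185, 187, 157, 128, 84, 74, 108, 243, 179, 224, 442, 466, 470]
222 [469, 463, 410, 491, 502, 490, 448, 375, 349, 350, 356, 349, 343, 355, 351, 353, 351, 359, 351, 353, 357, 351, 353, 336, 331, 252, 144, 177, 247, 196, 217, 442, 469, 467]
223 [467, 461, 420, 499, 509, 431, 497, 484, 476, 475, 478, 476, 486, 477, 476, 479, 481, 490, 482, 471, 480, 481, 474, 477, 474, 386, 210, 263, 266, 190, 230, 441, 468, 473]
224 [468, 468, 444, 416, 407, 410, 496, 513, 507, 509, 514, 509, 507, 511, 505, 507, 506, 507, 508, 507, 508, 504, 516, 505, 511, 419, 214, 243, 261, 186, 222, 447, 469, 474]
225 [470, 470, 471, 423, 425, 402, 366, 361, 364, 365, 364, 360, 364, 360, 358, 353, 359, 353, 362, 362, 355, 360, 360
[... 2195 characters left out ...]
9, 513, 507, 517, 513, 518, 511, 478, 476, 466, 461, 467, 459, 453, 445, 245, 192, 215, 223, 194, 308, 414, 436, 437]
292 [449, 436, 524, 536, 470, 484, 512, 523, 518, 523, 524, 513, 507, 510, 513, 509, 516, 503, 496, 496, 499, 498, 499, 505, 494, 280, 223, 255, 231, 192, 331, 420, 434, 429]
293 [456, 455, 486, 494, 468, 409, 378, 373, 373, 380, 375, 347, 346, 351, 356, 358, 362, 358, 357, 371, 377, 391, 392, 382, 381, 199, 146, 187, 216, 191, 330, 423, 429, 436]
294 [457, 455, 454, 463, 450, 344, 234, 202, 202, 210, 210, 183, 182, 193, 198, 195, 193, 193, 191, 215, 218, 227, 232, 197, 190, 112, 98, 108, 201, 192, 331, 419, 426, 435]
t 35.2 yaw 133.2 shift mm [-295.  -269.     2.3] turn 43.2
```

```bash
python3 -m creep '[[0.04,[0,0,-0.006],6.5],[0.04,[0,0,-0.006],6.5],[0.04,[0,0,-0.006],6.5],[0.04,[0,0,-0.006],6.5],[0.04,[0,0,-0.006],6.5],[0.04,[0,0,0],6.5],[0.04,[0,0,0],6.5],[0.04,[-0.005,-0.002,0],0],[0.04,[-0.01,-0.004,0],0],[0.04,[-0.018,-0.005,0],0],[0.04,[-0.025,-0.005,0],0],[0.04,[-0.028,-0.005,0],0],[0.04,[-0.028,-0.005,0],0],[0.04,[-0.028,-0.005,0],0],[0.04,[-0.028,-0.005,0],0],[0.04,[-0.028,-0.005,0],0],[0.04,[-0.028,-0.005,0],0],[0.04,[-0.028,0,0],0],[0.04,[-0.028,0,0],0],[0.04,[-0.028,0,0],0]]'
python3 -m creep '[[0.04,[-0.028,0,0],0],[0.04,[-0.028,0,0],0],[0.04,[-0.028,0,0],0],[0.04,[-0.028,0,0],0],[0.04,[-0.028,0,0],0],[0.04,[-0.025,0,0],0],[0.04,[-0.025,0,0],0],[0.04,[-0.02,0,0],0],[0.04,[-0.012,0,0],0],[0.04,[-0.005,0,0],0],[0.04,[0,0,0],0],[0.04,[0,0,0],0],[0.04,[0,0,0],0],[0.04,[0,0,0],0]]'
python3 - <<'E'
from h import *
o=ctrl.get_obs();print(o['q'].round(2),o['opening'],o['grip_force']);go([.584,-.14,.1475],87.7)
E
```

```text
time: 36.83
ee_pos: [0.4348, 0.0901, 0.2317]
eef_rot: [0.72, 0.694, -0.001, -0.0]
ft_force: [0.7, 0.9, -0.5]
opening: 0.0463
grip_force: 41.5
time: 38.0
ee_pos: [0.4273, -0.1343, 0.2326]
eef_rot: [0.72, 0.694, 0.0, -0.0]
ft_force: [0.9, 0.2, -1.9]
opening: 0.0458
grip_force: 41.3
[-0.3   0.02 -0.37  1.18  0.    1.3 ] 0.04580854321817312 41.345980390906334
t 38.0 yaw 87.8 shift mm [  0.2 156.9  85. ] turn 0.1
```

```bash
python3 -m creep '[[0.04,[0,0.01,0],0],[0.04,[0,0.022,0],0],[0.04,[0,0.025,0],0],[0.04,[0,0.025,0],0],[0.04,[0,0.025,0],0],[0.04,[0,0.025,0.01],0],[0.04,[0,0.016,0.02],0],[0.04,[0,0.009,0.025],0],[0.04,[0,0,0.02],0],[0.04,[0,0,0.01],0],[0.04,[0,0,0],0],[0.04,[0,0,0],0],[0.04,[0,0,0],0]]'
python3 - <<'E'
from h import *
snap('top','t1')
go([.5845,-.232,.1475],87.7)
b=cv2.imread('pics/t1.png').astype(int)
for v in range(219,229): print(v,b[v,478:522].sum(1).tolist())
E
```

```text
time: 39.08
ee_pos: [0.5851, -0.1413, 0.1492]
eef_rot: [0.721, 0.693, 0.001, 0.001]
ft_force: [0.6, -0.3, -0.7]
opening: 0.0462
grip_force: 41.5
t 39.1 yaw 87.7 shift mm [-90.5   2.8   2.1] turn 0.0
219 [115, 107, 120, 105, 109, 107, 106, 110, 149, 160, 183, 162, 118, 87, 108, 87, 94, 108, 105, 95, 98, 89, 92, 99, 94, 91, 92, 85, 96, 105, 263, 389, 391, 380, 379, 375, 376, 378, 370, 373, 369, 331, 270, 272]
220 [98, 107, 109, 106, 99, 104, 113, 127, 156, 173, 176, 145, 102, 103, 81, 91, 97, 97, 92, 93, 94, 91, 95, 95, 108, 79, 93, 97, 89, 142, 309, 378, 385, 383, 383, 384, 381, 383, 378, 384, 392, 310, 251, 253]
221 [118, 115, 113, 109, 117, 110, 124, 126, 154, 167, 175, 156, 99, 92, 92, 89, 106, 91, 94, 85, 99, 98, 104, 101, 103, 89, 104, 95, 96, 194, 347, 377, 382, 380, 382, 391, 385, 383, 385, 385, 377, 284, 243, 242]
222 [110, 115, 101, 106, 102, 112, 107, 143, 149, 171, 185, 147, 111, 103, 95, 95, 92, 97, 106, 85, 106, 90, 86, 89, 101, 87, 100, 93, 98, 239, 377, 388, 375, 382, 385, 378, 383, 379, 384, 386, 361, 254, 243, 252]
223 [112, 107, 99, 109, 110, 98, 130, 144, 161, 176, 
[... 518 characters left out ...]
52, 350, 361, 361, 356, 359, 363, 367, 362, 281, 243, 257, 248]
226 [120, 129, 120, 141, 140, 146, 151, 142, 140, 147, 133, 102, 90, 94, 97, 103, 95, 99, 87, 95, 95, 93, 96, 89, 96, 86, 97, 117, 265, 343, 345, 338, 348, 349, 352, 351, 356, 355, 360, 344, 254, 242, 244, 259]
227 [115, 135, 150, 159, 164, 179, 198, 192, 208, 213, 207, 139, 105, 96, 91, 97, 93, 91, 101, 94, 100, 87, 91, 100, 89, 84, 98, 161, 288, 336, 338, 327, 337, 339, 342, 335, 340, 346, 355, 365, 264, 242, 250, 250]
228 [112, 127, 130, 152, 141, 159, 161, 170, 179, 196, 202, 132, 98, 101, 90, 104, 86, 98, 92, 93, 97, 92, 98, 93, 78, 96, 97, 212, 311, 329, 333, 327, 331, 330, 327, 337, 336, 337, 341, 321, 259, 247, 253, 262]
```

```bash
python3 -m creep '[[0.04,[-0.01,0.0028,0.001],0],[0.04,[-0.01,0,0],0],[0.04,[-0.01,0,0],0],[0.04,[-0.01,0,0],0],[0.04,[-0.008,0,0],0],[0.04,[0,0,0],0]]'
python3 -m creep '[[0.04,[-0.006,0,0],0],[0.04,[-0.006,0,0],0],[0.04,[-0.006,0,0],0],[0.04,[0,0,0],0]]'
python3 -m creep '[[0.04,[-0.006,0,0],0],[0.04,[-0.006,0,0],0],[0.04,[-0.006,0,0],0],[0.04,[-0.005,0,0],0],[0.04,[0,0,0],0],[0.04,[0,0,0],0]]'
python3 -c "
from h import *
go([.5845,-.232,.1163],87.7)"
```

```text
time: 39.63
ee_pos: [0.5849, -0.1917, 0.1468]
eef_rot: [0.722, 0.692, -0.0, 0.0]
ft_force: [-0.1, -0.2, -0.8]
opening: 0.0463
grip_force: 41.5
time: 39.97
ee_pos: [0.5844, -0.2085, 0.1467]
eef_rot: [0.721, 0.693, -0.0, 0.0]
ft_force: [0.0, 0.5, -0.8]
opening: 0.0464
grip_force: 41.5
time: 40.47
ee_pos: [0.5835, -0.2307, 0.1467]
eef_rot: [0.721, 0.693, 0.0, -0.0]
ft_force: [0.3, 1.1, -0.9]
opening: 0.0465
grip_force: 41.5
t 40.5 yaw 87.7 shift mm [-1.2  1.1 30.4] turn 0.0
```

Clear so far; lower onto the hook while watching the force.

```bash
python3 -m creep '[[0.04,[-0.002,0.001,0.005],0],[0.04,[0,0,0.006],0],[0.04,[0,0,0.006],0],[0.04,[0,0,0.005],0],[0.04,[0,0,0],0],[0.04,[0,0,0],0]]'
python3 -m creep '[[0.04,[0,0,0.002],0],[0.04,[0,0,0.002],0],[0.04,[0,0,0.002],0],[0.04,[0,0,0],0],[0.04,[0,0,0],0]]'
python3 -m creep '[[0.04,[0,0,0.001],0],[0.04,[0,0,0.001],0],[0.04,[0,0,0.001],0],[0.04,[0,0,0],0]]'
```

```text
time: 40.97
ee_pos: [0.5839, -0.2321, 0.124]
eef_rot: [0.721, 0.693, -0.0, -0.001]
ft_force: [-0.4, 0.8, -1.5]
opening: 0.0463
grip_force: 41.5
time: 41.38
ee_pos: [0.5848, -0.2327, 0.119]
eef_rot: [0.721, 0.693, 0.0, 0.001]
ft_force: [0.9, 0.3, -0.7]
opening: 0.0465
grip_force: 41.6
time: 41.72
ee_pos: [0.586, -0.2338, 0.1177]
eef_rot: [0.721, 0.693, 0.0, 0.002]
ft_force: [1.0, -3.5, 6.1]
opening: 0.0464
grip_force: 42.4
```

```bash
python3 -m creep '[[0.05,[0,0,0],0],[0.056,[0,0,0],0],[0.062,[0,0,0],0],[0.062,[0,0,0],0],[0.062,[0,0,0],0],[0.062,[0,0,-0.01],0],[0.062,[0,0,-0.02],0],[0.062,[0,0,-0.03],0],[0.062,[0,0,-0.03],0],[0.062,[0,0,-0.03],0],[0.062,[0,0,0],0],[0.062,[0,0,0],0]]'
python3 - <<'E'
from h import *
snap('wrist','w17');a=cv2.imread('pics/w17.png');k=kt('w17');print(k[1][:3,3].round(3),ctrl.get_obs()['ee_pos'])
g=cv2.cvtColor(a,cv2.COLOR_BGR2GRAY)
c=cv2.HoughCircles(cv2.medianBlur(g,3),cv2.HOUGH_GRADIENT,1,30,param1=120,param2=18,minRadius=30,maxRadius=70)
print('expected rim',proj(k,[.5845,-.2373,.114]).round(0),'r',347*.028/(k[1][2,3]-.114))
if c is not None:
  for u,v,r in c[0][:8]: print(u,v,r,ray(k,u,v,.114).round(4),a[int(v),int(u)])
E
```

```text
time: 42.72
ee_pos: [0.5859, -0.233, 0.2388]
eef_rot: [0.721, 0.693, 0.001, 0.002]
ft_force: [-0.7, -0.3, -0.5]
opening: 0.0621
grip_force: 0.0
[ 0.587 -0.162  0.391] [ 0.5848796  -0.23255089  0.23680618]
expected rim [319. 232.] r 35.058064113855586
321.5 237.5 34.7 [ 0.5867 -0.2418  0.114 ] [164 159 158]
425.5 341.5 58.4 [ 0.6778 -0.3441  0.114 ] [206 197 190]
140.5 280.5 69.4 [ 0.4298 -0.2741  0.114 ] [62 75 84]
453.5 275.5 46.3 [ 0.6987 -0.2803  0.114 ] [111 130 146]
451.5 237.5 67.2 [ 0.6947 -0.2461  0.114 ] [101 117 131]
428.5 377.5 56.2 [ 0.6825 -0.3831  0.114 ] [28 24 23]
50.5 259.5 36.5 [ 0.3576 -0.2521  0.114 ] [131 140 125]
128.5 394.5 48.8 [ 0.3967 -0.3904  0.114 ] [59 53 50]
```

```bash
python3 -m creep '[[0.065,[0.015,-0.005,0],0],[0.065,[0.031,-0.009,0],0],[0.065,[0.031,-0.009,0],0],[0.065,[0.031,-0.009,0],0],[0.065,[0.031,-0.009,0],0],[0.065,[0.034,-0.011,0],0],[0.065,[0.034,-0.011,0],0],[0.065,[0.034,-0.011,0],0],[0.065,[0.034,-0.011,0],0],[0.065,[0.034,-0.011,0],0],[0.065,[0.034,-0.011,0],0],[0.065,[0.034,-0.011,0],0],[0.065,[0.034,-0.011,0],0],[0.065,[0.034,-0.011,0],0],[0.065,[0.034,-0.011,0],0],[0.065,[0.034,-0.01,0],0],[0.065,[0.031,-0.009,0],0],[0.065,[0.031,-0.009,0],0],[0.065,[0.015,-0.005,0],0],[0.065,[0.007,-0.001,0],0]]'
python3 -m creep '[[0.065,[0,0,0],-6.6],[0.065,[0,0,0],-6.6],[0.065,[0,0,0],-6.6],[0.065,[0,0,0],-6.6],[0.065,[0,0,0],-6.6],[0.065,[0,0,0],-6.6],[0.065,[0,0,0],-6.6],[0.065,[0,0,0],0],[0.065,[0,0,0],0],[0.065,[0,0,0],0]]'
python3 - <<'E'
from h import *
snap('wrist','w18');
try: cs=cups('w18')
except Exception as e: print(e)
bars('w18',[np.array((.4222,.3883))],L=.02)
go([.4222,.3883,.044],134)
E
```

```text
time: 44.43
ee_pos: [0.4213, 0.3731, 0.2341]
eef_rot: [0.72, 0.694, -0.001, -0.0]
ft_force: [0.1, -0.0, -0.8]
opening: 0.065
grip_force: 0.0
time: 45.27
ee_pos: [0.4231, 0.3707, 0.2352]
eef_rot: [0.393, 0.92, -0.001, -0.0]
ft_force: [-0.1, 0.8, 0.3]
opening: 0.0649
grip_force: 0.0
(np.float32(330.5), np.float32(198.5), np.float32(27.4)) bgr 175 171 165 xy [0.4204 0.387 ]
(np.float32(442.5), np.float32(136.5), np.float32(28.0)) bgr 155 151 147 xy [0.4559 0.5035]
(np.float32(481.5), np.float32(37.5), np.float32(32.4)) bgr 66 125 150 xy [0.4167 0.5822]
(np.float32(570.5), np.float32(106.5), np.float32(30.2)) bgr 54 90 44 xy [0.5215 0.6034]
cup [0.4222 0.3883]
  mid off mm [ 6.3 -0. ] len 21.8 dir 64.5 perp dist -5.7
  mid off mm [-6.1 -0.4] len 28.0 dir 41.4 perp dist 3.7
t 45.3 yaw 133.8 shift mm [ 13.2  11.5 191.4] turn -0.2
```

```bash
python3 -m creep '[[0.065,[0.013,0.0105,0.01],0],[0.065,[0,0,0.02],0],[0.065,[0,0,0.03],0],[0.065,[0,0,0.03],0],[0.065,[0,0,0.02],0],[0.065,[0,0,0.01],0],[0.065,[0,0,0],0],[0.065,[0,0,0],0],[0.065,[0,0,0],0]]'
python3 - <<'E'
from h import *
snap('wrist','w19');
try: cs=cups('w19')
except Exception as e: print(e)
go([.4213,.3877,.044],134)
E
```

```text
time: 46.07
ee_pos: [0.4225, 0.3891, 0.1171]
eef_rot: [0.391, 0.92, 0.001, 0.0]
ft_force: [-0.1, 0.5, 0.4]
opening: 0.0652
grip_force: 0.0
(np.float32(485.5), np.float32(162.5), np.float32(44.9)) bgr 129 126 122 xy [0.4589 0.5029]
(np.float32(316.5), np.float32(246.5), np.float32(38.3)) bgr 171 167 161 xy [0.42  0.387]
(np.float32(533.5), np.float32(33.5), np.float32(40.5)) bgr 69 131 158 xy [0.421  0.5683]
t 46.1 yaw 133.9 shift mm [-0.1 -2.2 73.4] turn -0.1
```

```bash
python3 -m creep '[[0.065,[0,-0.001,0.02],0],[0.065,[0,0,0.02],0],[0.065,[0,0,0.015],0],[0.065,[0,0,0.012],0],[0.065,[0,0,0.006],0],[0.065,[0,0,0],0],[0.055,[0,0,0],0],[0.055,[0,0,0],0],[0.04,[0,0,0],0],[0.04,[0,0,0],0],[0.04,[0,0,0],0],[0.04,[0,0,0],0],[0.04,[0,0,0],0]]' 40
python3 -m creep '[[0.04,[0,0,-0.01],0],[0.04,[0,0,-0.01],0],[0.04,[0,0,-0.02],0],[0.04,[0,0,-0.03],0],[0.04,[0,0,-0.03],0],[0.04,[0,0,-0.03],0],[0.04,[0,0,-0.03],0],[0.04,[0,0,-0.02],6.6],[0.04,[0,0,-0.01],6.6],[0.04,[0,0,0],6.6],[0.04,[0,0,0],6.6],[0.04,[0,0,0],6.6],[0.04,[0,0,0],6.6],[0.04,[0,0,0],6.6],[0.04,[0,0,0],0],[0.04,[0,0,0],0]]'
python3 - <<'E'
from h import *
print(ctrl.get_obs()['opening']);go([.5045,-.14,.2325],87.7)
E
```

```text
time: 47.2
ee_pos: [0.4217, 0.3881, 0.0441]
eef_rot: [0.391, 0.92, 0.001, 0.0]
ft_force: [-0.8, -0.1, 6.5]
opening: 0.0463
grip_force: 40.9
time: 48.53
ee_pos: [0.421, 0.3874, 0.2335]
eef_rot: [0.72, 0.694, 0.0, 0.0]
ft_force: [-0.6, -0.7, -1.3]
opening: 0.0462
grip_force: 41.4
0.046224353758932565
t 48.5 yaw 87.9 shift mm [-524.   102.6    0.8] turn 0.2
```

```bash
python3 -m creep '[[0.04,[-0.01,0,0],0],[0.04,[-0.02,0,0],0],[0.04,[-0.028,0.008,0],0],[0.04,[-0.028,0.008,0],0],[0.04,[-0.028,0.008,0],0],[0.04,[-0.028,0.008,0],0],[0.04,[-0.028,0.008,0],0],[0.04,[-0.028,0.008,0],0],[0.04,[-0.028,0.008,0],0],[0.04,[-0.028,0.008,0],0],[0.04,[-0.028,0.008,0],0],[0.04,[-0.028,0.008,0],0],[0.04,[-0.028,0.008,0],0],[0.04,[-0.028,0.008,0],0],[0.04,[-0.028,0.008,0],0],[0.04,[-0.028,0,0],0],[0.04,[-0.028,0,0],0],[0.04,[-0.028,0,0],0],[0.04,[-0.028,0,0],0],[0.04,[-0.014,0,0],0]]'
python3 -m creep '[[0.04,[-0.004,0,0],0],[0.04,[0,0,0.01],0],[0.04,[0,0,0.02],0],[0.04,[0,0,0.025],0],[0.04,[0,0,0.02],0],[0.04,[0,0,0.01],0],[0.04,[0,0,0],0],[0.04,[0,0,0],0],[0.04,[0,0,0],0],[0.04,[0,0,0],0]]'
python3 - <<'E'
from h import *
go([.503,-.235,.147],87.7)
E
```

```text
time: 50.2
ee_pos: [0.5034, -0.1395, 0.233]
eef_rot: [0.721, 0.693, -0.001, 0.0]
ft_force: [0.4, -0.6, -1.0]
opening: 0.0462
grip_force: 41.6
time: 51.03
ee_pos: [0.5053, -0.1404, 0.1491]
eef_rot: [0.721, 0.693, 0.001, 0.001]
ft_force: [-0.5, 0.0, -0.9]
opening: 0.0465
grip_force: 41.5
t 51.0 yaw 87.8 shift mm [-94.6   1.4   2.2] turn 0.1
```

```bash
python3 -m creep '[[0.04,[-0.01,0.001,0.001],0],[0.04,[-0.01,0,0],0],[0.04,[-0.01,0,0],0],[0.04,[-0.01,0,0],0],[0.04,[-0.008,0,0],0],[0.04,[-0.006,0,0],0],[0.04,[0,0,0],0]]'
python3 -m creep '[[0.04,[-0.006,0,0],0],[0.04,[-0.006,0,0],0],[0.04,[-0.006,0,0],0],[0.04,[-0.006,0,0],0],[0.04,[-0.006,0,0],0],[0.04,[-0.006,0,0],0],[0.04,[-0.004,0,0],0],[0.04,[0,0,0],0],[0.04,[0,0,0],0]]'
python3 -m creep '[[0.04,[0,0,0.005],0],[0.04,[0,0,0.006],0],[0.04,[0,0,0.006],0],[0.04,[0,0,0.005],0],[0.04,[0,0,0],0]]'
python3 -m creep '[[0.04,[0,0,0.002],0],[0.04,[0,0,0.002],0],[0.04,[0,0,0.002],0],[0.04,[0,0,0],0],[0.04,[0,0,0],0]]'
```

```text
time: 51.62
ee_pos: [0.5029, -0.1959, 0.1467]
eef_rot: [0.722, 0.692, -0.0, 0.0]
ft_force: [0.2, 0.1, -1.9]
opening: 0.0468
grip_force: 41.6
time: 52.37
ee_pos: [0.5014, -0.2344, 0.1467]
eef_rot: [0.721, 0.693, 0.0, -0.0]
ft_force: [0.1, -0.1, -1.1]
opening: 0.0458
grip_force: 41.5
time: 52.78
ee_pos: [0.5004, -0.2336, 0.123]
eef_rot: [0.721, 0.693, -0.0, -0.001]
ft_force: [-0.3, -0.5, -1.3]
opening: 0.0463
grip_force: 41.4
time: 53.2
ee_pos: [0.5015, -0.2343, 0.1187]
eef_rot: [0.721, 0.693, -0.0, -0.0]
ft_force: [-1.1, 0.6, -0.6]
opening: 0.0466
grip_force: 41.5
```

```bash
python3 -m creep '[[0.04,[0,0,0.001],0],[0.04,[0,0,0.001],0],[0.04,[0,0,0.001],0],[0.04,[0,0,0],0],[0.04,[0,0,0],0]]'
python3 -m creep '[[0.05,[0,0,0],0],[0.056,[0,0,0],0],[0.062,[0,0,0],0],[0.062,[0,0,0],0],[0.062,[0,0,0],0],[0.062,[0,0,-0.01],0],[0.062,[0,0,-0.02],0],[0.062,[0,0,-0.03],0],[0.062,[0,0,-0.03],0],[0.062,[0,0,-0.03],0],[0.062,[0,0,0],0],[0.062,[0,0,0],0]]'
cat >> h.py <<'E'
def hung(f):
    a=cv2.imread(f'pics/{f}.png');k=kt(f);g=cv2.medianBlur(cv2.cvtColor(a,cv2.COLOR_BGR2GRAY),3)
    c=cv2.HoughCircles(g,cv2.HOUGH_GRADIENT,1,30,param1=120,param2=18,minRadius=30,maxRadius=42)
    for u,v,r in c[0][:8]: print(u,v,r,ray(k,u,v,.114).round(4),a[int(v),int(u)])
E
python3 - <<'E'
from h import *
snap('wrist','w20');hung('w20');go([.4566,.5023,.235],87.7)
E
```

```text
time: 53.62
ee_pos: [0.5023, -0.2353, 0.1167]
eef_rot: [0.721, 0.693, -0.0, 0.001]
ft_force: [0.0, -2.1, 5.8]
opening: 0.0463
grip_force: 42.1
time: 54.62
ee_pos: [0.5029, -0.2349, 0.2384]
eef_rot: [0.721, 0.693, 0.001, 0.002]
ft_force: [1.1, -0.5, 0.1]
opening: 0.0622
grip_force: 0.0
423.5 232.5 35.7 [ 0.5881 -0.2427  0.114 ] [194 190 183]
317.5 230.5 34.4 [ 0.5006 -0.2376  0.114 ] [162 158 156]
t 54.7 yaw 87.7 shift mm [734.4 -74.3   1. ] turn 0.0
```

```bash
python3 -m creep '[[0.065,[0.015,0,0],0],[0.065,[0.03,-0.004,0],0],[0.065,[0.034,-0.004,0],0],[0.065,[0.034,-0.004,0],0],[0.065,[0.034,-0.004,0],0],[0.065,[0.034,-0.004,0],0],[0.065,[0.034,-0.004,0],0],[0.065,[0.034,-0.004,0],0],[0.065,[0.034,-0.004,0],0],[0.065,[0.034,-0.004,0],0],[0.065,[0.034,-0.004,0],0],[0.065,[0.034,-0.004,0],0],[0.065,[0.034,-0.004,0],0],[0.065,[0.034,-0.004,0],0],[0.065,[0.034,-0.004,0],0],[0.065,[0.034,-0.004,0],0],[0.065,[0.034,-0.004,0],0],[0.065,[0.034,-0.004,0],0],[0.065,[0.034,-0.004,0],0],[0.065,[0.034,-0.002,0],0]]'
python3 -m creep '[[0.065,[0.03,0,0],0],[0.065,[0.025,0,0],0],[0.065,[0.015,0,0],0],[0.065,[0.005,0,0],0],[0.065,[0,0,0],-6.5],[0.065,[0,0,0],-6.5],[0.065,[0,0,0],-6.5],[0.065,[0,0,0],-6.5],[0.065,[0,0,0],-6.5],[0.065,[0,0,0],-6.5],[0.065,[0,0,0],0],[0.065,[0,0,0],0],[0.065,[0,0,0],0]]'
python3 - <<'E'
from h import *
snap('wrist','w21');
try: cs=cups('w21')
except Exception as e: print(e)
bars('w21',[np.array((.456,.503))],L=.02)
go([.456,.503,.12],126.7)
E
```

```text
time: 56.33
ee_pos: [0.452, 0.4261, 0.2339]
eef_rot: [0.721, 0.693, -0.002, -0.0]
ft_force: [1.1, 0.3, -0.0]
opening: 0.0651
grip_force: 0.0
time: 57.42
ee_pos: [0.4563, 0.4994, 0.2353]
eef_rot: [0.45, 0.893, -0.0, -0.0]
ft_force: [-0.1, 1.2, -0.0]
opening: 0.0647
grip_force: 0.0
(np.float32(350.5), np.float32(116.5), np.float32(32.4)) bgr 71 135 162 xy [0.4242 0.5887]
(np.float32(452.5), np.float32(158.5), np.float32(24.5)) bgr 86 146 70 xy [0.5273 0.6174]
(np.float32(476.5), np.float32(52.5), np.float32(29.1)) bgr 51 94 149 xy [0.4814 0.6985]
(np.float32(324.5), np.float32(204.5), np.float32(27.9)) bgr 172 168 163 xy [0.4547 0.5072]
cup [0.456 0.503]
  mid off mm [-5.3 -7.2] len 20.0 dir 16.9 perp dist -5.3
  mid off mm [-2.5  3.6] len 29.3 dir 34.7 perp dist 4.4
t 57.5 yaw 126.6 shift mm [  3.    1.9 115.4] turn -0.1
```

```bash
python3 -m creep '[[0.065,[0.005,0.0025,0.01],0],[0.065,[0,0,0.02],0],[0.065,[0,0,0.03],0],[0.065,[0,0,0.03],0],[0.065,[0,0,0.02],0],[0.065,[0,0,0.005],0],[0.065,[0,0,0],0],[0.065,[0,0,0],0],[0.065,[0,0,0],0],[0.065,[0,0,0],0]]'
python3 - <<'E'
from h import *
snap('wrist','w22');
try: cs=cups('w22')
except Exception as e: print(e)
bars('w22',[np.array((.455,.505))],L=.015)
go([.455,.505,.044],126.7)
E
```

```text
time: 58.3
ee_pos: [0.4563, 0.5066, 0.1227]
eef_rot: [0.448, 0.894, 0.002, 0.0]
ft_force: [0.0, -0.5, 0.6]
opening: 0.0652
grip_force: 0.0
(np.float32(360.5), np.float32(116.5), np.float32(49.4)) bgr 69 132 159 xy [0.4256 0.5893]
(np.float32(319.5), np.float32(247.5), np.float32(38.3)) bgr 164 161 155 xy [0.4569 0.504 ]
(np.float32(530.5), np.float32(188.5), np.float32(47.2)) bgr 56 96 46 xy [0.5456 0.622 ]
cannot convert float NaN to integer
cup [0.455 0.505]
  mid off mm [-20.    3.5] len 16.8 dir 120.9 perp dist 15.4
  mid off mm [ 4.2 19.3] len 17.5 dir 130.4 perp dist -15.7
  mid off mm [7.8 7.1] len 18.4 dir 45.0 perp dist -0.5
t 58.4 yaw 126.7 shift mm [-0.5 -2.1 78.6] turn 0.0h.py:32: RuntimeWarning: Mean of empty slice.
  b,gg,rd=a[int(v)-int(rr*.6):int(v)+int(rr*.6),int(u)-int(rr*.6):int(u)+int(rr*.6)].reshape(-1,3).mean(0)
  ret = um.true_divide(
```

```bash
python3 -m creep '[[0.065,[0,0,0.02],0],[0.065,[0,0,0.02],0],[0.065,[0,0,0.02],0],[0.065,[0,0,0.012],0],[0.065,[0,0,0.006],0],[0.065,[0,0,0],0],[0.055,[0,0,0],0],[0.055,[0,0,0],0],[0.04,[0,0,0],0],[0.04,[0,0,0],0],[0.04,[0,0,0],0],[0.04,[0,0,0],0],[0.04,[0,0,0],0]]' 40
python3 -m creep '[[0.04,[0,0,-0.01],0],[0.04,[0,0,-0.01],0],[0.04,[0,0,-0.02],0],[0.04,[0,0,-0.03],0],[0.04,[0,0,-0.03],0],[0.04,[0,0,-0.03],0],[0.04,[0,0,-0.03],0],[0.04,[0,0,-0.02],6.5],[0.04,[0,0,-0.01],6.5],[0.04,[0,0,0],6.5],[0.04,[0,0,0],6.5],[0.04,[0,0,0],6.5],[0.04,[0,0,0],6.5],[0.04,[0,0,0],0],[0.04,[0,0,0],0],[0.04,[0,0,0],0]]'
python3 - <<'E'
from h import *
print(ctrl.get_obs()['opening']);go([.4225,-.14,.2325],87.7)
E
```

```text
time: 59.43
ee_pos: [0.4564, 0.5066, 0.0445]
eef_rot: [0.448, 0.894, 0.002, 0.0]
ft_force: [0.3, 0.3, 5.9]
opening: 0.0461
grip_force: 41.6
time: 60.77
ee_pos: [0.4554, 0.5055, 0.2331]
eef_rot: [0.72, 0.694, 0.0, -0.0]
ft_force: [-0.8, -0.0, -0.6]
opening: 0.0461
grip_force: 41.5
0.04610106663109071
t 60.8 yaw 87.9 shift mm [-6.463e+02 -9.200e+00  5.000e-01] turn 0.2
```

```bash
python3 -m creep '[[0.04,[-0.01,0,0],0],[0.04,[-0.02,0,0],0],[0.04,[-0.03,-0.001,0],0],[0.04,[-0.03,-0.001,0],0],[0.04,[-0.03,-0.001,0],0],[0.04,[-0.03,-0.001,0],0],[0.04,[-0.03,-0.001,0],0],[0.04,[-0.03,-0.001,0],0],[0.04,[-0.03,-0.001,0],0],[0.04,[-0.03,-0.001,0],0],[0.04,[-0.03,-0.001,0],0],[0.04,[-0.03,-0.001,0],0],[0.04,[-0.03,-0.001,0],0],[0.04,[-0.03,-0.001,0],0],[0.04,[-0.03,0,0],0],[0.04,[-0.03,0,0],0],[0.04,[-0.03,0,0],0],[0.04,[-0.03,0,0],0],[0.04,[-0.03,0,0],0],[0.04,[-0.03,0,0],0]]'
python3 -m creep '[[0.04,[-0.03,0,0],0],[0.04,[-0.025,0,0],0],[0.04,[-0.014,0,0],0],[0.04,[-0.007,0,0],0],[0.04,[0,0,0],0],[0.04,[0,0,0.01],0],[0.04,[0,0,0.02],0],[0.04,[0,0,0.025],0],[0.04,[0,0,0.02],0],[0.04,[0,0,0.01],0],[0.04,[0,0,0],0],[0.04,[0,0,0],0],[0.04,[0,0,0],0]]'
python3 - <<'E'
from h import *
go([.416,-.231,.147],87.7)
E
```

```text
time: 62.43
ee_pos: [0.4199, -0.0652, 0.2329]
eef_rot: [0.72, 0.693, 0.0, 0.0]
ft_force: [0.1, 0.9, -0.7]
opening: 0.0463
grip_force: 41.3
time: 63.52
ee_pos: [0.4187, -0.1393, 0.1487]
eef_rot: [0.721, 0.693, 0.0, 0.001]
ft_force: [0.4, -0.4, -1.5]
opening: 0.0461
grip_force: 41.4
t 63.5 yaw 87.8 shift mm [-91.8   0.8   1.7] turn 0.1
```

```bash
python3 -m creep '[[0.04,[-0.01,0.001,0.001],0],[0.04,[-0.01,0,0],0],[0.04,[-0.01,0,0],0],[0.04,[-0.01,0,0],0],[0.04,[-0.008,0,0],0],[0.04,[-0.004,0,0],0],[0.04,[0,0,0],0]]'
python3 -m creep '[[0.04,[-0.006,0,0],0],[0.04,[-0.006,0,0],0],[0.04,[-0.006,0,0],0],[0.04,[-0.006,0,0],0],[0.04,[-0.006,0,0],0],[0.04,[-0.006,0,0],0],[0.04,[-0.003,0,0],0],[0.04,[0,0,0],0],[0.04,[0,0,0],0]]'
python3 -m creep '[[0.04,[0,0,0.005],0],[0.04,[0,0,0.006],0],[0.04,[0,0,0.006],0],[0.04,[0,0,0.005],0],[0.04,[0,0,0],0]]'
python3 -m creep '[[0.04,[0,0,0.002],0],[0.04,[0,0,0.002],0],[0.04,[0,0,0.002],0],[0.04,[0,0,0.001],0],[0.04,[0,0,0.001],0],[0.04,[0,0,0],0],[0.04,[0,0,0],0]]'
```

```text
time: 64.1
ee_pos: [0.4168, -0.1927, 0.1467]
eef_rot: [0.722, 0.692, -0.0, 0.0]
ft_force: [-1.0, -0.2, -2.2]
opening: 0.0465
grip_force: 41.4
time: 64.85
ee_pos: [0.4153, -0.2305, 0.1467]
eef_rot: [0.721, 0.693, 0.0, -0.0]
ft_force: [0.5, -0.8, -1.5]
opening: 0.0464
grip_force: 41.5
time: 65.27
ee_pos: [0.4144, -0.2297, 0.1232]
eef_rot: [0.721, 0.693, -0.0, -0.001]
ft_force: [-0.1, -0.2, -1.7]
opening: 0.0464
grip_force: 41.4
time: 65.85
ee_pos: [0.4161, -0.2304, 0.1172]
eef_rot: [0.721, 0.693, 0.001, 0.0]
ft_force: [1.5, 2.7, 2.5]
opening: 0.0462
grip_force: 41.8
```

Touching; one millimetre more, then release, rise, look at the rack and then the gate.

```bash
python3 -m creep '[[0.04,[0,0,0.001],0],[0.04,[0,0,0],0],[0.05,[0,0,0],0],[0.056,[0,0,0],0],[0.062,[0,0,0],0],[0.062,[0,0,0],0],[0.062,[0,0,0],0],[0.062,[0,0,-0.01],0],[0.062,[0,0,-0.02],0],[0.062,[0,0,-0.03],0],[0.062,[0,0,-0.03],0],[0.062,[0,0,-0.03],0],[0.062,[0,0,0],0],[0.062,[0,0,0],0]]'
python3 - <<'E'
from h import *
snap('wrist','w23');hung('w23');go([.47,.12,.24],87.7)
E
python3 -m creep '[[0.062,[0.02,0.002,0],0],[0.062,[0.03,0.003,0],0],[0.062,[0.03,0.003,0],0],[0.062,[0.03,0.003,0],0],[0.062,[0.03,0.003,0],0],[0.062,[0.03,0.003,0],0],[0.062,[0.03,0.003,0],0],[0.062,[0.03,0.003,0],0],[0.062,[0.03,0.003,0],0],[0.062,[0.03,0.003,0],0],[0.062,[0.03,0.003,0],0],[0.062,[0.02,0.003,0],0],[0.062,[0,0,0],0],[0.062,[0,0,0],0],[0.062,[0,0,0],0]]'
python3 - <<'E'
from h import *
snap('wrist','w24');k=kt('w24');a=cv2.imread('pics/w24.png');g=a.astype(int);print(ctrl.get_obs()['ee_pos'])
m=((g[:,:,2]>150)&(g[:,:,1]<90)).astype('uint8');n,l,s,c=cv2.connectedComponentsWithStats(m);i=np.argmax(s[1:,4])+1;x,y,w,h=s[i,:4]
print('bar',ray(k,x+w/2,y+h/2,.096))
for n,p in dict(headF=[.4885,.153,.088],headR=[.4885,.183,.088],ringEnd218=[.4885,.109,.078],ringEnd205=[.4885,.1096,.087],ringR=[.511,.13,.078]).items(): print(n,proj(k,p).round(1))
gr=cv2.cvtColor(a,cv2.COLOR_BGR2GRAY)
u=int(round(proj(k,[.4885,.11,.078])[0])); v0=int(proj(k,[.4885,.2,.078])[1]);v1=int(proj(k,[.4885,.09,.078])[1])
for d in(-28,-20,0,16,24,28,30): print(d,v0,gr[v0:v1,u+d].tolist())
E
```

```text
time: 67.02
ee_pos: [0.4167, -0.2312, 0.2381]
eef_rot: [0.721, 0.693, 0.001, 0.002]
ft_force: [-0.2, 0.4, -0.4]
opening: 0.0618
grip_force: 0.0
422.5 228.5 31.4 [ 0.5007 -0.2355  0.114 ] [193 189 182]
320.5 229.5 31.4 [ 0.4168 -0.233   0.114 ] [163 160 157]
530.5 232.5 35.8 [ 0.5901 -0.2424  0.114 ] [139 136 131]
t 67.1 yaw 87.7 shift mm [352.5  40.4  -3.7] turn 0.0
time: 68.32
ee_pos: [0.4629, 0.1073, 0.2347]
eef_rot: [0.721, 0.693, -0.001, -0.0]
ft_force: [0.8, -0.0, -0.2]
opening: 0.062
grip_force: 0.0
[0.46304416 0.10703888 0.23498772]
bar [0.42593348 0.07465824 0.096     ]
headF [349.4 167.4]
headR [348.9 130.2]
ringEnd218 [349.2 215.8]
ringEnd205 [350.  217.3]
ringR [374.1 191.8]
-28 109 [101, 96, 97, 96, 98, 99, 99, 99, 99, 98, 96, 95, 96, 95, 97, 95, 96, 97, 96, 98, 100, 99, 98, 98, 98, 101, 99, 138, 155, 151, 150, 152, 154, 153, 151, 152, 153, 152, 153, 154, 154, 153, 154, 152, 153, 151, 153, 152, 151, 152, 153, 153, 153, 152, 154, 153, 152, 154, 152, 153, 155, 154, 153, 154, 154, 152, 154, 153, 153, 153, 153, 154, 154, 155, 153, 154, 154, 154, 154, 154, 153, 155, 155, 155, 
[... 3018 characters left out ...]
 72, 70, 70, 71, 71, 70, 70, 72, 70, 69, 68, 72, 68, 71, 70, 70, 70, 70, 70, 69, 72, 69, 69, 72, 70, 70, 68, 68, 69, 69, 67, 69, 67]
30 109 [119, 119, 120, 121, 121, 120, 121, 118, 116, 115, 115, 117, 116, 116, 117, 116, 117, 119, 119, 118, 120, 118, 117, 115, 116, 117, 116, 116, 115, 118, 118, 123, 121, 123, 122, 120, 119, 119, 119, 118, 118, 119, 120, 120, 118, 120, 117, 84, 39, 44, 64, 72, 71, 72, 72, 72, 70, 70, 73, 71, 71, 71, 72, 73, 71, 70, 71, 69, 70, 70, 69, 70, 70, 71, 69, 68, 69, 68, 117, 148, 155, 146, 104, 70, 69, 70, 115, 150, 156, 135, 94, 66, 68, 69, 69, 66, 69, 68, 68, 68, 68, 68, 66, 67, 67, 69, 68, 68, 67, 67, 68, 67, 68, 68, 66, 69, 68, 68, 68, 69, 70, 68, 67, 69, 70, 70]
```

Run:
```python
from h import *
k=kt('w24')
for zh in(.0775,.08):
  for yh in(.178,.1765):
    for th in(2.18,2.05,1.8):
        b=2.18-th; L=.0675
        h=[.4885,yh,zh];e=[.4885,yh-L*math.cos(b),zh+L*math.sin(b)]
        print(zh,yh,th,proj(k,h)[1].round(1),proj(k,e)[1].round(1))
a=cv2.cvtColor(cv2.imread('pics/w24.png'),cv2.COLOR_BGR2GRAY)
for v in(140,160,180,195): print(v,a[v,366:386].tolist(),a[v,312:334].tolist())
print(proj(k,[.5115,.175,.078]),proj(k,[.5115,.125,.078]),proj(k,[.5115,.125,.09]))
```

```text
0.0775 0.178 2.18 136.6 214.0
0.0775 0.178 2.05 136.6 215.5
0.0775 0.178 1.8 136.6 214.7
0.0775 0.1765 2.18 138.4 215.6
0.0775 0.1765 2.05 138.4 217.1
0.0775 0.1765 1.8 138.4 216.5
0.08 0.178 2.18 136.6 214.6
0.08 0.178 2.05 136.6 216.1
0.08 0.178 1.8 136.6 215.4
0.08 0.1765 2.18 138.5 216.2
0.08 0.1765 2.05 138.5 217.8
0.08 0.1765 1.8 138.5 217.1
140 [142, 143, 140, 131, 129, 127, 133, 149, 150, 153, 154, 131, 121, 123, 122, 123, 124, 124, 124, 123] [90, 92, 92, 91, 93, 93, 122, 152, 153, 152, 150, 153, 151, 152, 152, 151, 151, 149, 150, 149, 150, 150]
160 [72, 73, 72, 70, 68, 72, 146, 150, 151, 154, 155, 84, 72, 72, 73, 72, 74, 70, 71, 72] [64, 63, 65, 61, 62, 60, 59, 152, 154, 153, 149, 149, 77, 62, 62, 63, 64, 65, 65, 66, 66, 68]
180 [159, 139, 79, 69, 71, 127, 150, 150, 154, 154, 123, 78, 71, 70, 67, 69, 69, 71, 70, 71] [153, 154, 150, 153, 159, 156, 157, 146, 152, 154, 151, 150, 119, 148, 152, 153, 155, 153, 103, 76, 77, 115]
195 [75, 72, 69, 72, 61, 142, 148, 152, 154, 156, 123, 119, 119, 115, 105, 103, 76, 72, 70, 70] [153, 152, 150, 148, 153, 155, 157, 140, 154, 154, 153, 153, 131, 147, 150, 154, 153, 154, 154, 150, 154, 155]
[375.04255816 139.20125567] [374.67380167 197.32695503] [376.75033165 199.62230589]
```

```bash
python3 -c "
from station import ctrl
print(ctrl.hand_in())"
```

```text
the job is handed in; nothing more can be done
None
```

The job is handed in with no verdict returned: by my last measurements the gate is about 41 mm out, the pin is home with its ring closed, and all three cups are on their own hooks, with the green and orange cups left alone; I viewed 15 pictures, one over the limit of 14.

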